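Load a sight-glass stack into a sloping spring cradle

TASK

Load the sight-glass stack into the sloping cradle in build order from the bottom end up: first the plain spacer sleeve against the sprung foot, then the glass cylinder, then the waisted retaining spool. Press the spool down the slope, gently because the glass is fragile, until the stack squeezes the foot's spring and the catch springs up behind the spool; then let go, leaving the stack closed up and held by the catch. Leave the tin, the spanner and the pump where they stand.

Things in the scene. Friction and masses are not known exactly. Their poses are not given: they have to be found in the camera images.
- spacer: Spacer sleeve: plain aluminium cylinder, 50 mm diameter, 60 mm long, with dark bores drawn on its flat ends (outside straight, 49 mm diameter between two 14 mm end bands), 0.14 to 0.28 kg. Origin at its middle on its axis; x is its axis; both ends alike. Starts lying level on one of the rests.
- glass: Sight glass: solid clear glass cylinder, 50 mm diameter, 90 mm long (49 mm between two 14 mm end bands), 0.18 to 0.35 kg. Pressing it end-on with more than 60 N breaks it. Origin at its middle on its axis; x is its axis; both ends alike. Starts lying level on one of the rests.
- retainer: Retaining spool: steel, 70 mm long, two end flanges of 50 mm diameter and 14 mm thickness with a waist of 36 mm diameter and 42 mm length between them, 0.21 to 0.42 kg. Origin at its middle on its axis; x is its axis; both ends alike. Starts lying level on one of the rests.
- rest0: One of three equal black V rests fixed to the bench, 50 x 56 mm in plan, grooved along its x axis; its origin is the centre of its underside, on the bench. It carries one of the three parts, lying level along the rest's x axis, the part's middle 37 mm above the bench. The groove's ridges reach 18 mm above the bench.
- rest1: One of three equal black V rests fixed to the bench, 50 x 56 mm in plan, grooved along its x axis; its origin is the centre of its underside, on the bench. It carries one of the three parts, lying level along the rest's x axis, the part's middle 37 mm above the bench. The groove's ridges reach 18 mm above the bench.
- rest2: One of three equal black V rests fixed to the bench, 50 x 56 mm in plan, grooved along its x axis; its origin is the centre of its underside, on the bench. It carries one of the three parts, lying level along the rest's x axis, the part's middle 37 mm above the bench. The groove's ridges reach 18 mm above the bench.
- cradle: Base plate of the cradle, aluminium, 300 x 110 x 12 mm, fixed to the bench; origin at the centre of its underside, x towards the high end of the slope, z up. It carries the sloping rods, the foot and the catch. Friction may hold parts on the rods: do not count on them sliding down by themselves.
- rails: Two parallel 12 mm steel rods rising at 30 degrees. x: the stack axis, pointing UP the slope; y: level, across; z: square to the slope, upwards. Origin on the stack axis at the face of the foot at rest, 82 mm above the bench. A 50 mm part lying on the rods has y = z = 0. Rods: x = -32 to 253 mm, tops 19 mm below the axis, centres 18 mm either side; nothing beside the parts is higher.
- foot (a joint): Sprung foot at the low end, a 38 mm disc facing up the slope: 0 at rest, to 0.0085 m (hard stop) pushed down the slope. Spring: 3.6 N at rest, 9 N at the stop. The stack is 220 mm long, so the foot must go more than 5 mm down for the catch to rise; with friction this takes some 8 to 18 N. Latched, the middles lie near x = 25, 100, 180 mm of the rails, or up to 3.5 mm less.
- catch (a joint): Spring catch between the rods at the high end: a 16 mm wide, 20 mm long steel block. 0 when up, grows to 0.016 m as it is pushed down, square to the slope; 2 to 4 N push it down. A part laid over it presses it down by about 11 mm; once the part's upper end has gone below the catch's face it springs up to 0 behind that end.
- catch_face (a point): Upper edge of the catch's holding face (the face that looks down the slope), with the catch up: on the rails' x axis at 215 mm, 14 mm below the stack axis; axes as the rails'. It stays put when the catch moves.
- tin: Bystander: plain metal tin, 68 mm diameter, 85 mm high, upright; origin at the centre of its underside.
- spanner: Bystander: steel spanner, 180 mm long, lying flat; origin at its underside near its middle, x along it.
- pump: Bystander: small pump on an 80 mm square foot with a blue body and a steel spindle, 129 mm high; origin at the centre of its underside.

How it is judged:
By the outcome, as a careful person would: the job done as asked, in the order asked, and still so for the second after the job is handed in, with the robot touching nothing.
It also fails if it takes over 72 s, if anything falls off the work surface, if the arm or the gripper's body presses on something with over 40 N, if the wrist force passes 120 N, or if a joint passes its speed limit or range.

ROBOT

A 6-joint arm with a two-finger parallel gripper is mounted at the origin on the work surface. World frame = base frame: x ahead of the robot, y to its left, z up, the work surface at z = 0. Lengths are in mm, angles in rad, forces in N, time in s.
With the tool pointing down it reaches from about 350 to 775 mm from the base axis. Payload 7.3 kg.
Tool frame: the origin (TCP) lies at the very end of the fingers, on their centre line; the grasp point (between the pads) lies grip_point_offset behind it (grip_point_offset is the distance from the TCP to the grasp point, in mm); x points along the fingers, z is the direction in which the jaws open and shut, and the axes are right-handed (so a half turn about x gives the same grasp; the last joint's range is limited). The gripper opens to 92 mm and grips with 3 to 60 N. Pads are 19 mm wide; open, the fingers measure 130 mm over their backs; the gripper's body (75 mm by 190 mm) begins 47 mm behind the grasp point.
Start: joints at [-1.256, 0.342, 1.524, -0, 1.275, -0.146], TCP at [233.473, -470.25, 226.741] pointing down, gripper open.
Joint ranges: [-2.53, 2.53], [-0.77, 2.02], [0.04, 2.7], [-1, 4.14], [0.28, 2.66], [-3.11, 3.11]. Speed limits (rad/s): [2.57, 2.57, 3.14, 3.14, 3.14, 3.14].

INTERFACE

Orientations are given as [roll, pitch, yaw] about the fixed x, y, z axes, in that order (R = Rz(yaw) Ry(pitch) Rx(roll)).
In Python, from plant import * gives the robot as it stands.
- The arm moves only by the tool send_rows, never from a script. Its argument "series" is text: rows parted by semicolons, each of 5 numbers parted by spaces: the gripper's target within -1 to 1 (fully open at 1, half-way at 0, shut at -1), then the shift along the tool's x, y, z in units of 30 mm (1.0 is 30 mm), then the turn about the tool's x in units of 5 degrees (1.0 is 5 degrees). A call has 1 to 8 rows; each row is the pose to reach, as a shift and turn from the pose commanded when the call began, along the tool's axes at that moment; what a row does not reach only later rows make up. A row lasts 1/8 s, in which the tool goes at most 62.5 mm and 10.7 degrees, less where a joint would pass 70% of its speed; a pose out of reach is approached as far as the arm can. A call with a gripper value outside its range is refused whole. The fingers move at their own pace and stop on an object; the grip force is fixed at half the most. Time passes only in rows, so rows that repeat a pose let the fingers close. It gives the time, the measured TCP pose, the force and the opening at its end, in the units of the state.
- get_obs(): the state, without advancing time (a new reading comes with each control period).
- capture(name): name is "scene" or "top" or "wrist"; returns a dict with "pixels" (384x512x3 uint8, red, green, blue), "mtx" (3x3 intrinsics, pixels), "R" (3x3) and "t" (3): a world point X has camera coordinates R X + t. Camera axes: x right, y down, z forward; pixel columns grow to the right and rows downward; lengths in mm; the calibration is good to about 2 mm. The wrist camera is an equidistant fisheye: a pixel r from the principal point sees the ray r / f radians off the axis. A picture is of the moment at which its call begins. There is no depth.
- close_job(): hands the job in, once; it reports no verdict.
Trained networks look in a picture, given as the dict that the camera call returned (one of the last four; its "shot" number tells which), for a name from the list of things; names that differ only in an ending like _2 or _b are one class to them, and where a whole thing is asked for, a point or a joint stands for the part that bears it (a point fixed in the world has none). Each returns a list of dicts, best first, with "score" (0 to 1); they miss things now and then, are a little off and sometimes report something else, mostly with a low value. They report only what shows in the picture. A call takes as long as a camera call.
- cut_out(picture, thing): "pixels" (384x512 bool, what is visible of it).
- place_of(picture, thing): "point" ([x, y, z] in mm, in world coordinates, good to about 4 mm: a listed point, or the origin of a listed thing).
The state is a dict: "time": time; "joint_positions": joint angles; "dq": joint speeds; "tau": joint torques, N m; "tool_pos": TCP position; "tcp_rot": TCP orientation; "contact_force": force on the tool from outside, world axes, zero at the start; "moment": the same for the moment, N m; "grip_width": finger opening in mm.
Only numpy, scipy, OpenCV 4.12 (cv2) and the standard library are available. Lean on these libraries where they do the work, as an engineer would, in place of code of your own. Each camera call takes 0.05 s, during which the arm holds its last target.

## Working session

There is one attempt and no reset: what is moved stays moved. The work goes in short steps, Python scripts to look and compute and a tool call to move; the robot and the scene stay as the last step left them, time stands still between calls to the robot, and variables do not carry over. Pictures are saved under pics/ and viewed, and the job is handed in when it is done.

Besides the shell and the picture viewer there is one more tool, called after ">>>" in YAML: its name, and indented under it one key for each argument. send_rows: Moves the arm, as the interface text tells. Its arguments: {"type":"object","properties":{"series":{"type":"string"}},"required":["series"]}

```bash
ls -la; mkdir -p pics; python3 - <<'E'
from plant import *
import cv2
o=get_obs()
for k,v in o.items(): print(k,v)
for n in ["scene","top","wrist"]:
    c=capture(n); cv2.imwrite(f"pics/{n}0.png",c["pixels"][:,:,::-1])
    print(n,c["shot"],c["mtx"],c["R"],c["t"])
print(get_obs()["time"])
E
```

```text
total 12
drwxr-xr-x  3 agent agent 4096 Dec  6 14:46 .
drwxr-xr-x 23 root  root  4096 Dec  6 14:46 ..
drwxr-xr-x  2 agent agent 4096 Dec  6 14:46 pics
time 0.0
joint_positions [-1.25597851e+00  3.42724148e-01  1.52506552e+00  3.04412354e-05
  1.27541235e+00 -1.46018259e-01]
dq [-0.00086572  0.00083769 -0.00023719 -0.00072655  0.00115443  0.00114222]
tau [ 1.56500249e-03 -4.31242347e+01 -2.44214505e+01  7.17912731e-02
  5.60877775e-02 -1.41909672e-04]
tool_pos [ 233.35012579 -469.80633976  226.02731071]
tcp_rot [2.97748944 1.56918669 1.8675203 ]
contact_force [-0.17067963  0.42599138  0.16561837]
moment [-0.02108457  0.01555438  0.02781473]
grip_width 91.56893105971439
scene 1 [[494.84211753   0.         256.88226471]
 [  0.         494.84211753 193.26368845]
 [  0.           0.           1.        ]] [[ 0.88077159  0.47348265 -0.00745571]
 [ 0.31281561 -0.59357502 -0.74149518]
 [-0.35551063  0.65075562 -0.67091677]] [-565.34490254  -63.22993202 1621.66465748]
top 2 [[414.1175392    0.         263.70064659]
 [  0.         414.1175392  194.47294258]
 [  0.           0.           1.        ]] [[ 5.65358108e-02 -9.98400559e-01 -1.60480148e-04]
 [-9.71381623e-01 -5.49686836e-02 -2.31076148e-01]
 [ 2.30697734e-01  1.32199648e-02 -9.72935655e-01]] [  23.77693081  638.41334222 1126.61353627]
wrist 3 [[297.31863964   0.         255.25121255]
 [  0.         297.31863964 193.79448138]
 [  0.           0.           1.        ]] [[ 0.44480453 -0.89562666 -0.00135002]
 [-0.8652762  -0.43011936  0.25747704]
 [-0.23118397 -0.11335882 -0.96628347]] [-524.05743365  -32.14741309  388.28955044]
0.15
```

View pics/scene0.png

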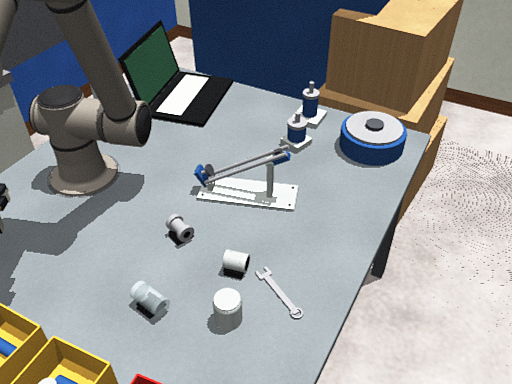

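View pics/top0.png

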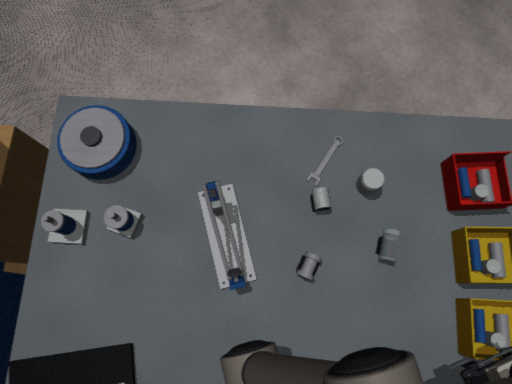

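```bash
python3 - <<'E'
from plant import *
import numpy as np
for n in ["top","scene"]:
    c=capture(n)
    for th in ["spacer","glass","retainer","rest0","cradle","rails","foot","catch","catch_face","tin","spanner","pump"]:
        try:
            r=place_of(c,th)
            print(n,th,[(np.round(d["point"],1).tolist(),round(d["score"],2)) for d in r[:4]])
        except Exception as e: print(n,th,"ERR",e)
print(get_obs()["time"])
E
```

```text
top spacer [([639.1, -111.5, 37.0], 0.93), ([594.0, 191.7, 173.5], 0.49)]
top glass [([510.6, -315.8, 36.3], 0.59), ([520.1, 161.0, 0.6], 0.22)]
top retainer [([443.4, -78.6, 0.9], 0.64), ([440.8, -80.4, 34.6], 0.62)]
top rest0 [([636.2, -111.0, -4.3], 0.59), ([509.6, -318.8, -0.2], 0.58), ([443.4, -82.4, -0.7], 0.43)]
top cradle [([518.0, 161.4, 1.6], 0.91), ([545.4, 471.6, -1.3], 0.47)]
top rails [([417.8, 129.9, 82.3], 0.88)]
top foot ERR it knows: catch_face, cradle, glass, pump, rails, rest, retainer, spacer, spanner, tin
top catch ERR it knows: catch_face, cradle, glass, pump, rails, rest, retainer, spacer, spanner, tin
top catch_face [([591.1, 194.7, 176.9], 0.77)]
top tin [([702.1, -253.2, 0.0], 0.82)]
top spanner [([419.6, 130.8, 81.7], 0.75), ([778.1, -125.1, -5.3], 0.6), ([443.3, -81.2, 1.0], 0.58), ([439.6, -81.0, 32.7], 0.43)]
top pump [([520.4, 162.8, 1.8], 0.18)]
scene spacer [([641.6, -108.4, 34.7], 0.58)]
scene glass [([511.7, -321.7, 34.7], 0.6)]
scene retainer [([440.4, -82.5, 35.7], 0.81), ([639.4, -113.8, 4.1], 0.22)]
scene rest0 [([544.2, 476.2, -0.1], 0.69), ([443.7, -83.2, 2.4], 0.53), ([641.4, -114.8, 1.5], 0.52), ([508.4, -313.8, -3.7], 0.44)]
scene cradle [([519.5, 169.4, 0.6], 0.86)]
scene rails [([410.7, 129.5, 79.3], 0.97)]
scene foot ERR it knows: catch_face, cradle, glass, pump, rails, rest, retainer, spacer, spanner, tin
scene catch ERR it knows: catch_face, cradle, glass, pump, rails, rest, retainer, spacer, spanner, tin
scene catch_face [([596.1, 191.2, 178.3], 0.91), ([700.7, -254.9, -0.7], 0.37)]
scene tin [([705.0, -253.4, 0.7], 0.92)]
scene spanner [([778.0, -124.7, -1.3], 0.87), ([442.1, -82.7, 2.3], 0.2)]
scene pump [([542.8, 474.8, 1.3], 0.68)]
1.25
```

```bash
cat > h.py <<'E'
from plant import *
import numpy as np, cv2
from scipy.spatial.transform import Rotation as Ro
from scipy.optimize import minimize
def Rm(rpy): return Ro.from_euler('xyz',rpy).as_matrix()
def save(c,name,box=None,s=1):
    im=c["pixels"][:,:,::-1]
    if box: x0,y0,x1,y1=box; im=im[y0:y1,x0:x1]
    im=cv2.resize(im,None,fx=s,fy=s,interpolation=cv2.INTER_CUBIC) if s!=1 else im
    cv2.imwrite("pics/"+name,im)
def proj(c,X,fish=False):
    P=np.atleast_2d(X)@c["R"].T+c["t"]
    K=c["mtx"]
    if fish:
        r=np.hypot(P[:,0],P[:,1])+1e-9; th=np.arctan2(r,P[:,2])
        return np.c_[K[0,2]+K[0,0]*th*P[:,0]/r, K[1,2]+K[1,1]*th*P[:,1]/r]
    return np.c_[K[0,0]*P[:,0]/P[:,2]+K[0,2],K[1,1]*P[:,1]/P[:,2]+K[1,2]]
a=np.linspace(0,2*np.pi,40,endpoint=False)
def cyl(x0,x1,r): # pts
    return np.vstack([np.c_[np.full(40,x),r*np.cos(a),r*np.sin(a)] for x in np.linspace(x0,x1,5)])
PARTS={"spacer":[cyl(-30,30,25)],"glass":[cyl(-45,45,25)],"retainer":[cyl(-35,-21,25),cyl(-21,21,18),cyl(21,35,25)]}
def render(c,hulls,fish,S=4):
    m=np.zeros((384*S,512*S),np.uint8)
    for h in hulls:
        p=proj(c,h,fish); hp=cv2.convexHull((p*S+S/2).astype(np.float32)).round().astype(np.int32)
        cv2.fillConvexPoly(m,hp,255)
    return cv2.resize(m,(512,384),interpolation=cv2.INTER_AREA)/255.
def fitpart(views,part,x,y,yaw,z=37):
    # views: list of (c,mask,fish)
    def T(q):
        R=Ro.from_euler('z',q[2]).as_matrix()
        return [h@R.T+[q[0],q[1],z] for h in PARTS[part]]
    def cost(q):
        s=0
        for c,m,f in views:
            r=render(c,T(q),f); m=m.astype(float)
            s+=1-np.minimum(r,m).sum()/np.maximum(r,m).sum()
        return s/len(views)
    best=None
    for y0 in (np.arange(0,180,30)*np.pi/180 if yaw is None else [yaw]):
        q=minimize(cost,[x,y,y0],method='Nelder-Mead',options=dict(initial_simplex=[[x,y,y0],[x+8,y,y0],[x,y+8,y0],[x-4,y-4,y0+.3]],xatol=.05,fatol=1e-4))
        if best is None or q.fun<best.fun: best=q
    return best
E
python3 - <<'E'
from h import *
import plant
print([n for n in dir(plant) if not n.startswith('__')])
try: print(plant.grip_point_offset)
except Exception as e: print(e)
o=get_obs(); print(Rm(o["tcp_rot"]).round(3))
ct=capture("top"); cs=capture("scene")
G={"spacer":(639,-111),"glass":(511,-318),"retainer":(442,-80)}
import pickle
for p,g in G.items():
    V=[]
    for c in (ct,cs):
        m=cut_out(c,p)
        m=m[0]; print(p,m["score"],m["pixels"].sum()); V.append((c,m["pixels"],False))
    for VV in (V,V[:1],V[1:]):
        q=fitpart(VV,p,*g,None); print(p,q.x.round(3),np.degrees(q.x[2]).round(1)%180,q.fun)
save(ct,"top_par.png",(280,120,430,290),5)
save(ct,"top_cra.png",(180,160,270,300),5)
save(cs,"sc_cra.png",(180,120,310,220),6)
print(get_obs()["time"])
E
```

```text
['Unreachable', 'capture', 'close_job', 'cut_out', 'get_obs', 'grip_point_offset', 'place_of']
18.8
[[ 0.     0.896  0.445]
 [-0.     0.445 -0.896]
 [-1.    -0.     0.   ]]
spacer 0.93 344
spacer 0.6 452
spacer [ 6.41699e+02 -1.12446e+02  2.29000e-01] 13.1 0.13292546982401032
spacer [ 6.43821e+02 -1.11721e+02  2.33000e-01] 13.4 0.10334633545473204
spacer [ 638.297 -113.431    3.426] 16.30000000000001 0.09480175514883182
glass 0.76 548
glass 0.87 816
glass [ 512.791 -313.818    2.979] 170.7 0.09635322772817495
glass [ 5.13372e+02 -3.12029e+02 -1.63000e-01] 170.7 0.08588370188370187
glass [ 511.604 -315.048    2.973] 170.4 0.0585862361317494
retainer 0.8 381
retainer 0.68 471
retainer [ 4.40681e+02 -8.03930e+01 -3.89000e-01] 157.7 0.12461984232981504
retainer [442.54  -78.15    2.767] 158.5 0.10048035354020557
retainer [ 4.39159e+02 -8.24320e+01 -4.00000e-01] 157.1 0.04817003446428414
1.65
```

View pics/top_cra.png

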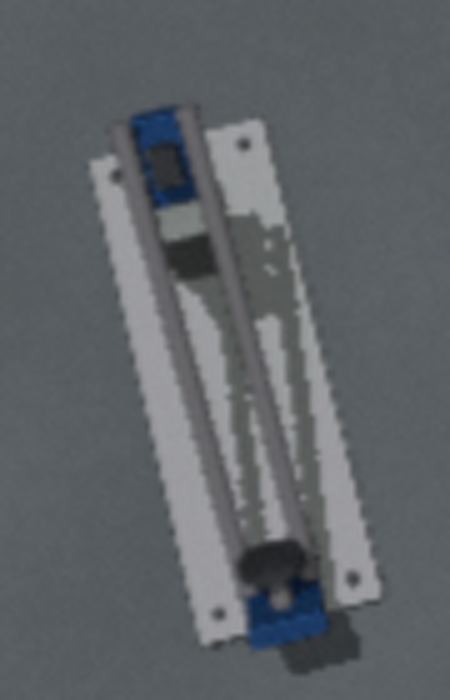

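View pics/sc_cra.png

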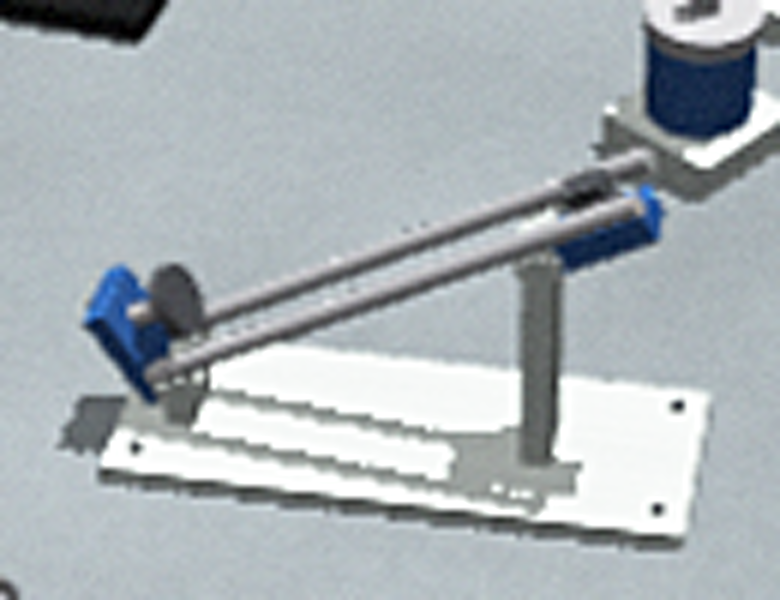

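View pics/top_par.png

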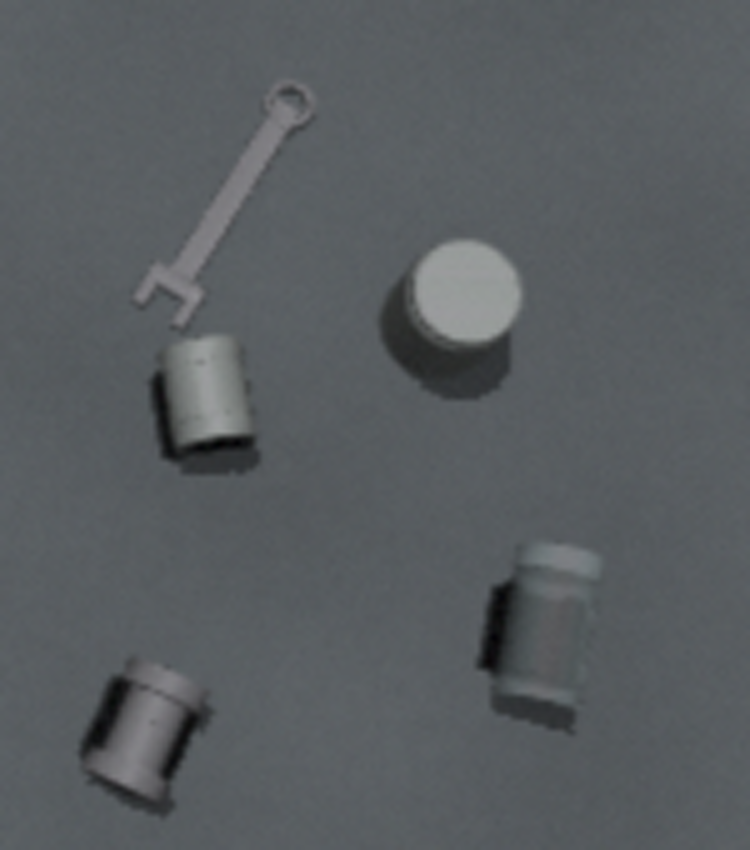

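```bash
cat >> h.py <<'E'
def mv(x,y,z,yawdeg):
    """shift/turn units from measured pose to TCP target with tool y along yaw (mod 180)"""
    o=get_obs(); R=Rm(o["tcp_rot"]); p=np.array(o["tool_pos"])
    d=R.T@(np.array([x,y,z])-p)/30
    cur=np.degrees(np.arctan2(R[1,1],R[0,1])); dy=(yawdeg-cur+90)%180-90
    print("pose",p.round(1),"yaw",cur.round(2),"F",np.round(o["contact_force"],1),"w",round(o["grip_width"],1),"t",round(o["time"],2)); 
    n=np.linalg.norm(d*30)/62.5
    print("shift",d.round(3),"turn",round(-dy/5,3),"rows>=",round(n,1),round(abs(dy)/10.7,1), "q",np.round(o["joint_positions"],2))
def back(c,u,v,z):
    K=c["mtx"]; ray=np.linalg.inv(K)@[u,v,1]; r=c["R"].T@ray; C=-c["R"].T@c["t"]
    return C+r*(z-C[2])/r[2]
E
python3 - <<'E'
from h import *
ct=capture("top"); cs=capture("scene"); cw=capture("wrist")
o=get_obs(); R=Rm(o["tcp_rot"])
print("cam in tool", R.T@(-cw["R"].T@cw["t"]-o["tool_pos"]), (cw["R"]@R).round(3))
P=[back(ct,180+u/5-.5,160+v/5-.5,12) for u,v in [(92,160),(262,120),(381,597),(203,645)]]
print(np.round(P,1), np.mean(P,0).round(1))
for i,j in ((3,0),(2,1),(0,1),(3,2)):
    d=P[j]-P[i]; print(np.linalg.norm(d).round(1),np.degrees(np.arctan2(d[1],d[0])).round(2))
S=[back(cs,180+u/6-.5,120+v/6-.5,12) for u,v in [(708,394),(683,534),(105,466)]]
print(np.round(S,1)); d=S[1]-S[2]; print(np.linalg.norm(d),np.degrees(np.arctan2(d[1],d[0])))
d=S[0]-S[1]; print(np.linalg.norm(d),np.degrees(np.arctan2(d[1],d[0])), (S[0]+S[2])/2)
mv(641.5,-112,170,13.3)
E
```

```text
cam in tool [-156.65693972   68.96523815   -0.30614316] [[-0.     0.     1.   ]
 [-0.258 -0.966  0.   ]
 [ 0.966 -0.258  0.   ]]
[[648.9 262.4  12. ]
 [680.  160.3  12. ]
 [397.   69.7  12. ]
 [363.9 171.1  12. ]] [522.5 165.9  12. ]
299.2 17.76
297.2 17.76
106.7 -73.03
106.7 -71.93
[[646.1 261.8  12. ]
 [679.4 160.   12. ]
 [397.2  67.7  12. ]]
296.901388674331 18.110758676101057
107.16479462579876 108.13414097818794 [521.66088558 164.75071728  12.        ]
pose [ 233.5 -470.3  226.7] yaw 26.4 F [-0.2  0.2 -0.2] w 91.4 t 1.8
shift [ 1.89  17.493 -4.649] turn 2.62 rows>= 8.7 1.2 q [-1.26  0.34  1.52 -0.    1.28 -0.15]
```

>>> send_rows:
  series: "1 1.9 17.5 -4.65 2.6;1 1.9 17.5 -4.65 2.6;1 1.9 17.5 -4.65 2.6;1 1.9 17.5 -4.65 2.6;1 1.9 17.5 -4.65 2.6;1 1.9 17.5 -4.65 2.6;1 1.9 17.5 -4.65 2.6;1 1.9 17.5 -4.65 2.6"

```text
time: 2.8
tool_pos: [604.6, -144.3, 175.0]
tcp_rot: [0.519, 1.57, -0.818]
contact_force: [1.4, -1.0, 0.3]
grip_width: 92.0
```

```bash
python3 - <<'E'
from h import *
mv(641.5,-112,170,13.3)
E
```

```text
pose [ 604.6 -144.3  175. ] yaw 13.4 F [ 1.4 -1.   0.3] w 92.0 t 2.8
shift [ 0.166  1.447 -0.76 ] turn 0.021 rows>= 0.8 0.0 q [-0.36  0.56  1.32 -0.    1.26  0.98]
```

>>> send_rows:
  series: "1 0.15 1.3 -0.65 0;1 0.15 1.3 -0.65 0;1 0.15 1.3 -0.65 0"

```text
time: 3.18
tool_pos: [636.0, -118.1, 170.3]
tcp_rot: [-1.525, 1.57, -2.862]
contact_force: [-0.2, -0.5, 0.1]
grip_width: 91.7
```

```bash
python3 - <<'E'
from h import *
mv(641.5,-112,170,13.3)
c=capture("wrist"); save(c,"w1.png")
m=cut_out(c,"spacer"); 
for k in m[:2]:
    print(k["score"],k["pixels"].sum())
q=fitpart([(c,m[0]["pixels"],True)],"spacer",641,-112,.23); print(q.x,np.degrees(q.x[2]),q.fun)
r=render(c,[h@Ro.from_euler('z',q.x[2]).as_matrix().T+[q.x[0],q.x[1],37] for h in PARTS["spacer"]],True)
im=c["pixels"][:,:,::-1].copy(); im=np.ascontiguousarray(im)
cn,_=cv2.findContours((r>.5).astype(np.uint8),0,2); cv2.drawContours(im,cn,-1,(0,0,255),1)
cn,_=cv2.findContours(m[0]["pixels"].astype(np.uint8),0,2); cv2.drawContours(im,cn,-1,(0,255,0),1)
cv2.imwrite("pics/w1o.png",im)
mv(641.5,-112,170,13.3)
E
```

```text
pose [ 636.  -118.1  170.3] yaw 13.41 F [-0.2 -0.5  0.1] w 91.7 t 3.17
shift [ 0.011  0.224 -0.154] turn 0.023 rows>= 0.1 0.0 q [-0.3   0.61  1.24 -0.    1.29  1.04]
0.92 3176
[ 6.41298562e+02 -1.12075658e+02  1.86805553e-01] 10.703169798076328 0.05935014727112531
pose [ 635.8 -118.9  170.9] yaw 13.32 F [ 0.5  0.5 -0.4] w 92.1 t 3.27
shift [ 0.031  0.237 -0.18 ] turn 0.005 rows>= 0.1 0.0 q [-0.3   0.61  1.24 -0.    1.29  1.04]
```

View pics/w1o.png

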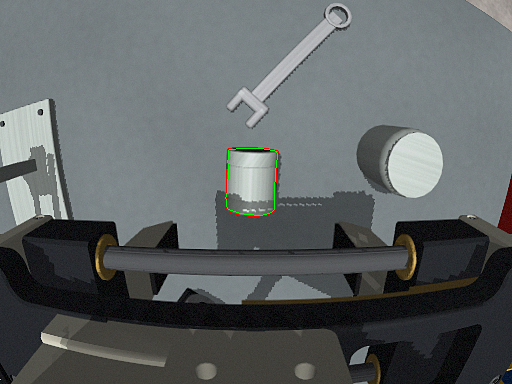

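>>> send_rows:
  series: "1 1.5 0.23 -0.17 0.25;1 3 0.23 -0.17 0.25;1 4.85 0.23 -0.17 0.25;1 4.85 0.23 -0.17 0.25;1 4.85 0.23 -0.17 0.25;-1 4.85 0.23 -0.17 0.25;-1 4.85 0.23 -0.17 0.25;-1 4.85 0.23 -0.17 0.25"

```text
time: 4.28
tool_pos: [642.5, -111.3, 26.2]
tcp_rot: [1.005, 1.569, -0.353]
contact_force: [-0.3, 0.4, -0.3]
grip_width: 66.3
```

>>> send_rows:
  series: "-1 0 0 0 0;-1 0 0 0 0"

```text
time: 4.53
tool_pos: [642.4, -111.7, 25.3]
tcp_rot: [0.44, 1.569, -0.918]
contact_force: [0.8, -1.2, -0.5]
grip_width: 48.0
```

```bash
python3 - <<'E'
from h import *
mv(641.3,-112,225,17.9)
c=capture("wrist"); save(c,"w2.png")
E
```

```text
pose [ 642.4 -111.7   25.3] yaw 12.16 F [ 0.8 -1.2 -0.5] w 48.0 t 4.53
shift [-6.656 -0.034  0.01 ] turn -1.147 rows>= 3.2 0.5 q [-0.29  0.77  1.37 -0.    1.    1.07]
```

View pics/w2.png

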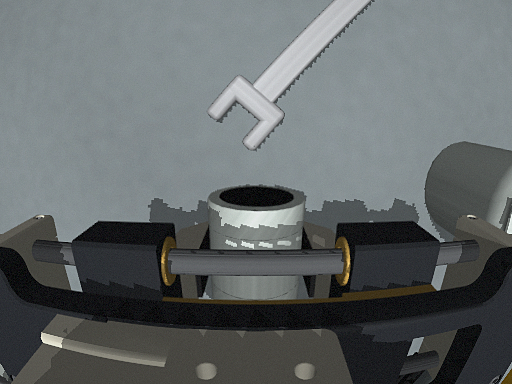

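```bash
python3 - <<'E'
from h import *
mv(450,143,245,17.9)
E
```

```text
pose [ 642.4 -111.7   25.3] yaw 12.15 F [ 0.5 -2.3  1. ] w 48.3 t 4.58
shift [-7.337 -4.477 -9.642] turn -1.15 rows>= 6.2 0.5 q [-0.29  0.77  1.37 -0.    1.    1.07]
```

>>> send_rows:
  series: "-1 -2 0 0 0;-1 -4 0 0 -0.5;-1 -6 -0.8 -1.8 -1.15;-1 -7.3 -1.6 -3.6 -1.15;-1 -7.3 -2.5 -5.4 -1.15;-1 -7.3 -3.4 -7.3 -1.15;-1 -7.3 -4.5 -9.6 -1.15;-1 -7.3 -4.5 -9.6 -1.15"

```text
time: 5.58
tool_pos: [447.0, 143.9, 244.0]
tcp_rot: [-2.225, 1.57, 2.802]
contact_force: [0.3, -0.1, -1.9]
grip_width: 48.6
```

>>> send_rows:
  series: "-1 0 0 0 0;-1 0 0 0 0"

```text
time: 5.82
tool_pos: [449.6, 141.7, 244.0]
tcp_rot: [-0.479, 1.57, -1.737]
contact_force: [0.9, -0.4, -2.7]
grip_width: 48.3
```

```bash
python3 - <<'E'
from h import *
mv(450,143,245,17.9)
c=capture("wrist"); save(c,"w3.png")
print([(np.round(d["point"],1),d["score"]) for n in ("rails","catch_face","cradle") for d in place_of(c,n)[:2]])
mv(450,143,245,17.9)
E
```

```text
pose [449.6 141.7 244. ] yaw 17.92 F [ 0.9 -0.4 -2.7] w 48.3 t 5.83
shift [-0.035  0.024 -0.036] turn 0.005 rows>= 0.0 0.0 q [ 0.14  0.23  1.63 -0.    1.28  1.4 ]
[(array([597.7, 189.3, 175.8]), 0.87), (array([522.8, 167.7,   3.3]), 0.92), (array([434.9, -77.7,  -0.5]), 0.62)]
pose [450.  141.1 243.8] yaw 17.82 F [-0.5  0.2 -1.2] w 48.3 t 6.03
shift [-0.041  0.02  -0.059] turn -0.017 rows>= 0.0 0.0 q [ 0.14  0.23  1.63 -0.    1.28  1.4 ]
```

View pics/w3.png

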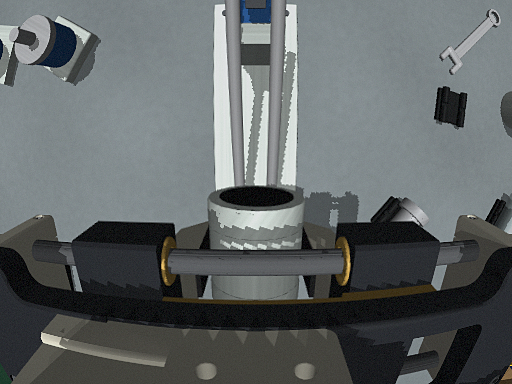

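```bash
cat >> h.py <<'E'
YAW=np.radians(17.9); ORG=np.array([412.5,131.,82.])
def railsT(X,org=None,yaw=None):
    org=ORG if org is None else np.array(org); yaw=YAW if yaw is None else yaw
    u=np.array([np.cos(np.pi/6)*np.cos(yaw),np.cos(np.pi/6)*np.sin(yaw),.5]); v=np.array([-np.sin(yaw),np.cos(yaw),0]); w=np.cross(u,v)
    X=np.atleast_2d(X); return org+X[:,:1]*u+X[:,1:2]*v+X[:,2:]*w
E
python3 - <<'E'
from h import *
c=capture("wrist")
import pickle; pickle.dump({k:c[k] for k in ("pixels","mtx","R","t")},open("w3.pkl","wb"))
S=5; x0,y0,x1,y1=205,0,310,120
im=cv2.resize(np.ascontiguousarray(c["pixels"][y0:y1,x0:x1,::-1]),None,fx=S,fy=S,interpolation=cv2.INTER_CUBIC)
def ln(pts,col):
    p=((proj(c,pts,True)-[x0,y0]+.5)*S).astype(np.int32); cv2.polylines(im,[p.reshape(-1,1,2)],False,col,1)
xs=np.linspace(60,253,30)
for s in (-1,1):
    # rod centre lines top
    for e,col in ((0,(0,0,255)),(-6,(0,255,0)),(6,(0,255,0))):
        ln(railsT(np.c_[xs,np.full(30,s*18+e),np.full(30,-25. if e else -19.)]),col)
ln(railsT([[215,-8,-14],[215,8,-14]]),(255,0,255))
ln(railsT([[253,-24,-25],[253,24,-25]]),(255,0,255))
cv2.imwrite("pics/w3o.png",im)
E
```

```text
(no output)
```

View pics/w3o.png

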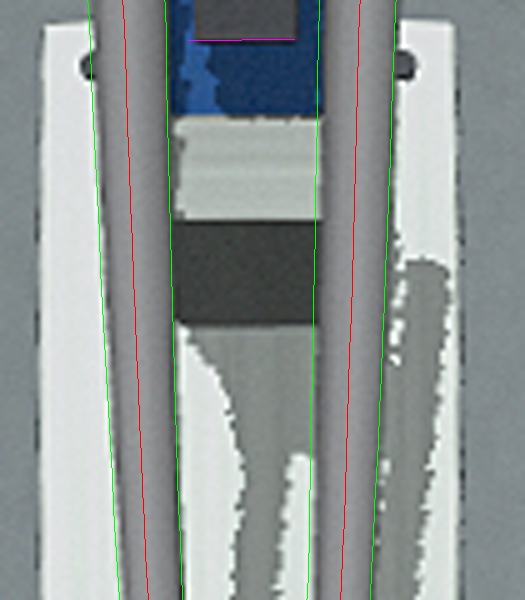

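```bash
sed -i 's/ORG=np.array(\[412.5,131.,82.\])/ORG=np.array([412.7,130.3,82.])/' h.py; cat >> h.py <<'E'
def tgt(x,dz,n=0,lat=0): # TCP world for tool with part centre at rails x, n above axis, TCP dz below part centre
    p=railsT([[x,lat,n]])[0]; return p[0],p[1],p[2]-dz,17.9
E
python3 - <<'E'
from h import *
import pickle
c=pickle.load(open("w3.pkl","rb"))
o=get_obs(); R=Rm(o["tcp_rot"]); p=np.array(o["tool_pos"])
print(proj(c,[p+R@np.array([-12,30,0]),p+R@np.array([-37,30,0]),p+R@np.array([-12,30,25]),p+R@np.array([-12,30,-25])],True))
m=cut_out(capture("wrist"),"spacer")[0]["pixels"]
for r in (200,210,220,230): 
    k=np.where(m[r])[0]; print(r,k.min(),k.max())
print(railsT([[45,0,0],[30,0,0],[215,0,-14]]))
for n in (40,20,10,0): mv(*tgt(47,12.5,n))
E
```

```text
[[255.59069025 194.53786755]
 [255.66120144 209.91447796]
 [304.75978367 194.53171403]
 [206.40153804 194.53043671]]
200 207 304
210 208 304
220 207 303
230 208 302
[[449.78472175 142.27803876 104.5       ]
 [437.42314784 138.28535917  97.        ]
 [596.54372032 189.67990372 177.37564435]]
pose [449.8 141.4 243.9] yaw 17.84 F [ 1.3  0.9 -2.4] w 48.5 t 6.17
shift [ 3.874 -0.597 -0.026] turn -0.012 rows>= 1.9 0.0 q [ 0.14  0.23  1.63 -0.    1.28  1.4 ]
pose [449.8 141.4 243.9] yaw 17.84 F [ 1.3  0.9 -2.4] w 48.5 t 6.17
shift [ 4.451 -0.264 -0.027] turn -0.012 rows>= 2.1 0.0 q [ 0.14  0.23  1.63 -0.    1.28  1.4 ]
pose [449.8 141.4 243.9] yaw 17.84 F [ 1.3  0.9 -2.4] w 48.5 t 6.17
shift [ 4.74  -0.097 -0.027] turn -0.012 rows>= 2.3 0.0 q [ 0.14  0.23  1.63 -0.    1.28  1.4 ]
pose [449.8 141.4 243.9] yaw 17.84 F [ 1.3  0.9 -2.4] w 48.5 t 6.17
shift [ 5.029  0.07  -0.027] turn -0.012 rows>= 2.4 0.0 q [ 0.14  0.23  1.63 -0.    1.28  1.4 ]
```

>>> send_rows:
  series: "-1 2 0.07 -0.03 0;-1 4 0.07 -0.03 0;-1 4.1 0.07 -0.03 0;-1 4.25 0.07 -0.03 0;-1 4.4 0.07 -0.03 0;-1 4.55 0.07 -0.03 0;-1 4.7 0.07 -0.03 0;-1 4.7 0.07 -0.03 0"

```text
time: 7.18
tool_pos: [451.1, 143.0, 103.7]
tcp_rot: [0.073, 1.57, -1.185]
contact_force: [-2.4, -3.7, 4.0]
grip_width: 48.5
```

```bash
python3 - <<'E'
from h import *
mv(*tgt(47,12.5,0))
c=capture("scene"); save(c,"s4.png",(170,100,320,220),5)
c=capture("wrist"); save(c,"w4.png")
E
```

```text
pose [451.1 143.  103.7] yaw 17.91 F [-2.4 -3.7  4. ] w 48.5 t 7.17
shift [0.356 0.008 0.008] turn 0.002 rows>= 0.2 0.0 q [ 0.15  0.39  1.83 -0.    0.91  1.4 ]
```

View pics/s4.png

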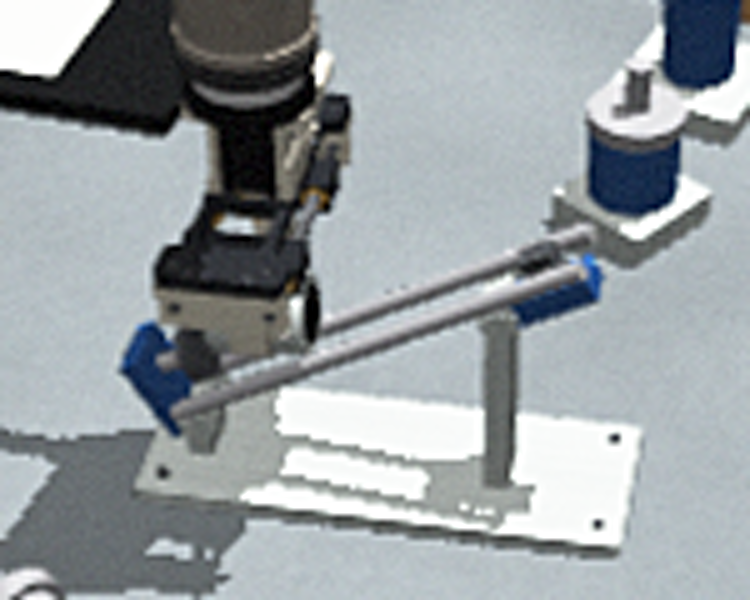

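View pics/w4.png

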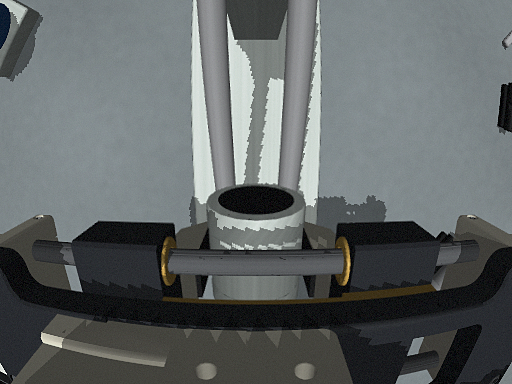

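>>> send_rows:
  series: "-1 0.1 0 0 0;-1 0.2 0 0 0;-1 0.3 0 0 0;-1 0.36 0 0 0;-1 0.36 0 0 0"

```text
time: 7.9
tool_pos: [450.2, 142.5, 92.4]
tcp_rot: [-1.207, 1.568, -2.465]
contact_force: [-4.7, -6.3, 5.3]
grip_width: 48.5
```

```bash
python3 - <<'E'
from h import *
mv(*tgt(47,12.5,0))
c=capture("scene"); save(c,"s5.png",(170,100,320,220),5)
c=capture("wrist"); save(c,"w5.png")
E
```

```text
pose [450.2 142.5  92.4] yaw 17.91 F [-4.7 -6.3  5.3] w 48.5 t 7.9
shift [-0.019  0.042  0.003] turn 0.002 rows>= 0.0 0.0 q [ 0.14  0.41  1.85 -0.    0.89  1.4 ]
```

View pics/s5.png

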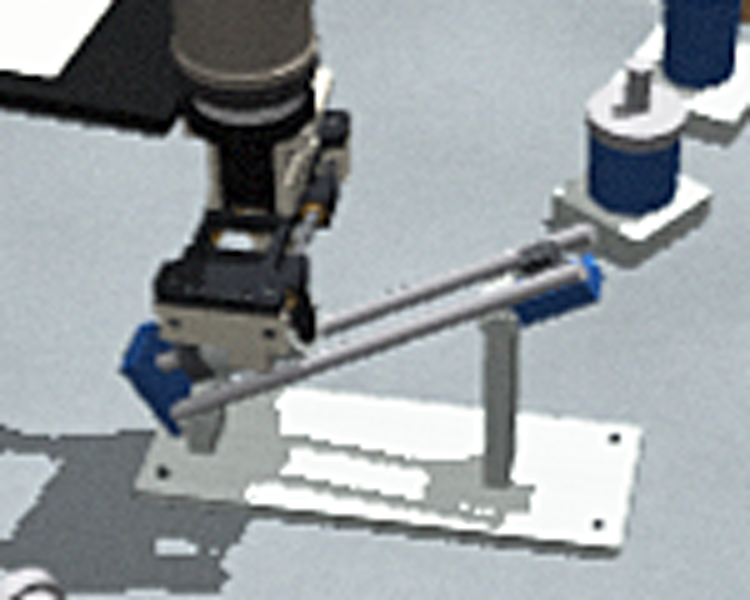

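View pics/w5.png

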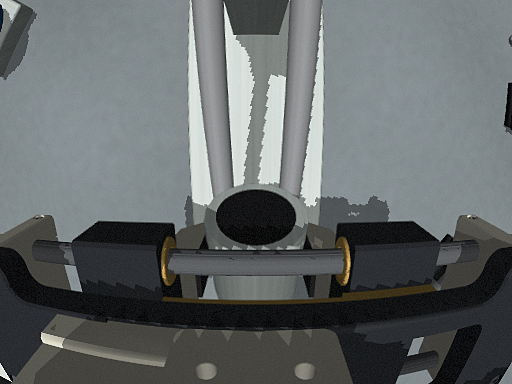

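>>> send_rows:
  series: "-1 0.1 -0.15 0 0;-1 0.2 -0.3 0 0;-1 0.3 -0.47 0 0;-1 0.34 -0.54 0 0;-1 0.34 -0.54 0 0"

```text
time: 8.62
tool_pos: [438.8, 138.7, 83.7]
tcp_rot: [1.363, 1.563, 0.105]
contact_force: [2.2, -2.7, 7.5]
grip_width: 48.5
```

```bash
python3 - <<'E'
from h import *
mv(*tgt(30,12.5,0))
c=capture("scene"); save(c,"s6.png",(170,100,320,220),5)
c=capture("wrist"); save(c,"w6.png")
E
```

```text
pose [438.8 138.7  83.7] yaw 17.89 F [ 2.2 -2.7  7.5] w 48.5 t 8.62
shift [-0.025 -0.049 -0.003] turn -0.002 rows>= 0.0 0.0 q [ 0.14  0.4   1.89 -0.    0.84  1.4 ]
```

View pics/s6.png

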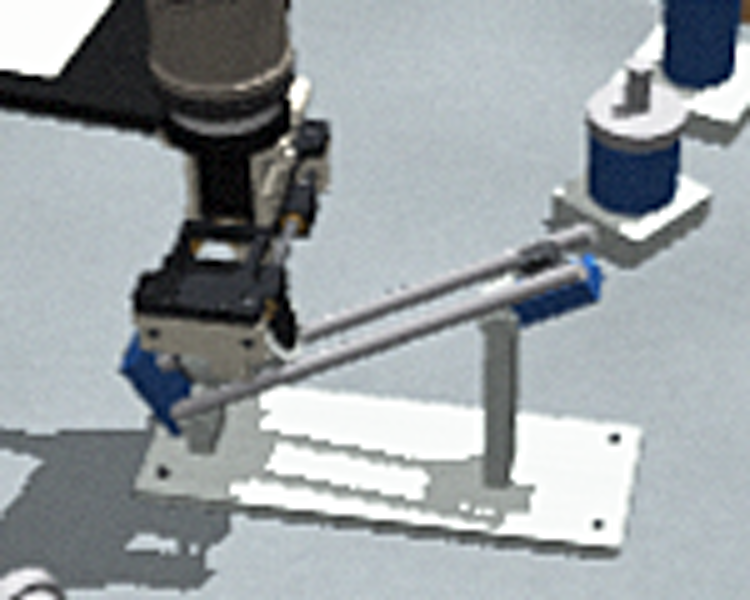

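View pics/w6.png

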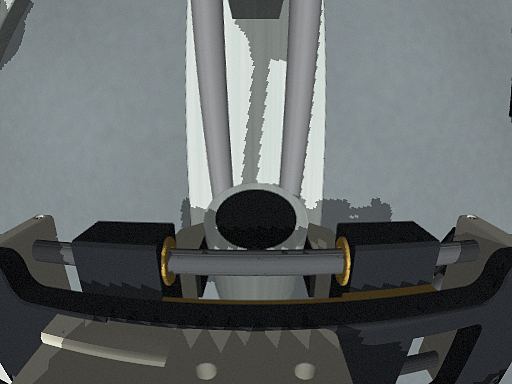

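>>> send_rows:
  series: "-1 0.04 -0.06 0 0;-1 0.08 -0.12 0 0;-1 0.1 -0.17 0 0;-1 0.1 -0.17 0 0"

```text
time: 9.22
tool_pos: [435.5, 137.5, 81.3]
tcp_rot: [1.398, 1.56, 0.139]
contact_force: [5.2, -0.7, 7.7]
grip_width: 48.4
```

```bash
python3 - <<'E'
from h import *
mv(*tgt(30,12.5,0))
E
```

```text
pose [435.5 137.5  81.3] yaw 17.89 F [ 5.2 -0.7  7.7] w 48.4 t 9.22
shift [-0.105  0.071 -0.006] turn -0.003 rows>= 0.1 0.0 q [0.14 0.4  1.91 0.   0.82 1.4 ]
```

>>> send_rows:
  series: "1 0 0 0 0;1 0 0 0 0;1 0 0 0 0;1 0 0 0 0;1 -1 0 0 0;1 -3 0 0 0;1 -4 0 0 0;1 -4 0 0 0"

```text
time: 10.22
tool_pos: [432.1, 137.1, 201.2]
tcp_rot: [1.388, 1.566, 0.13]
contact_force: [0.2, 0.3, -1.2]
grip_width: 91.6
```

```bash
python3 - <<'E'
from h import *
c=capture("scene"); save(c,"s7.png",(170,100,320,220),5)
c=capture("wrist"); save(c,"w7.png")
mv(512.3,-315,170,-9.3)
E
```

```text
pose [430.4 136.8 198.4] yaw 17.9 F [-1.1  0.  -1.2] w 91.3 t 10.32
shift [ 0.948 -2.03  15.171] turn 5.44 rows>= 7.4 2.5 q [ 0.14  0.24  1.76 -0.    1.15  1.4 ]
```

View pics/s7.png

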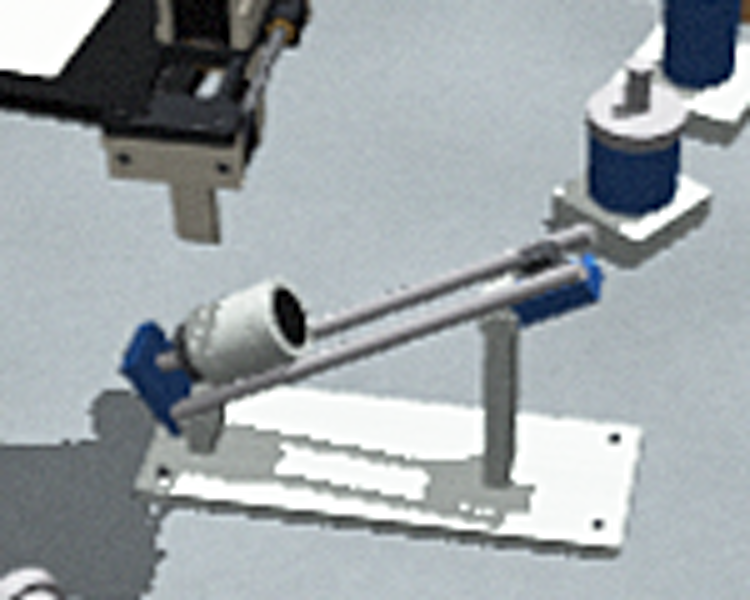

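View pics/w7.png

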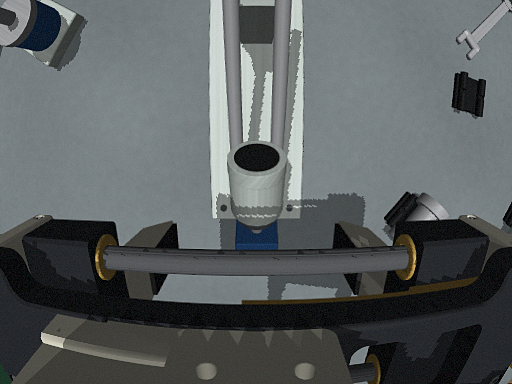

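>>> send_rows:
  series: "1 0.95 -2.03 15.17 5.44;1 0.95 -2.03 15.17 5.44;1 0.95 -2.03 15.17 5.44;1 0.95 -2.03 15.17 5.44;1 0.95 -2.03 15.17 5.44;1 0.95 -2.03 15.17 5.44;1 0.95 -2.03 15.17 5.44;1 0.95 -2.03 15.17 5.44"

```text
time: 11.32
tool_pos: [511.8, -317.9, 167.5]
tcp_rot: [-1.962, 1.567, 2.585]
contact_force: [0.0, 1.5, -0.5]
grip_width: 91.8
```

>>> send_rows:
  series: "1 0 0 0 0;1 0 0 0 0"

```text
time: 11.58
tool_pos: [512.3, -313.6, 169.3]
tcp_rot: [-2.173, 1.568, 2.378]
contact_force: [0.1, 0.5, 0.0]
grip_width: 92.0
```

```bash
cat >> h.py <<'E'
def look(part,x,y,yawdeg,name):
    c=capture("wrist"); m=cut_out(c,part); print([k["score"] for k in m[:3]],m[0]["pixels"].sum())
    q=fitpart([(c,m[0]["pixels"],True)],part,x,y,np.radians(yawdeg)); print(q.x.round(1),np.degrees(q.x[2]).round(2),q.fun)
    im=np.ascontiguousarray(c["pixels"][:,:,::-1])
    r=render(c,[h@Ro.from_euler('z',q.x[2]).as_matrix().T+[q.x[0],q.x[1],37] for h in PARTS[part]],True)
    for mm,col in (((r>.5),(0,0,255)),(m[0]["pixels"],(0,255,0))):
        cn,_=cv2.findContours(mm.astype(np.uint8),0,2); cv2.drawContours(im,cn,-1,col,1)
    cv2.imwrite("pics/"+name,im); return q.x
E
python3 - <<'E'
from h import *
mv(512.3,-315,170,-9.3)
q=look("glass",512.3,-315,-9.3,"w8.png")
mv(q[0],q[1],25,np.degrees(q[2]))
E
```

```text
pose [ 512.3 -313.6  169.3] yaw -9.28 F [0.1 0.5 0. ] w 92.0 t 11.57
shift [-0.023  0.008  0.045] turn 0.005 rows>= 0.0 0.0 q [-0.68  0.53  1.39  0.    1.23  1.06]
[0.58] 4672
[ 5.147e+02 -3.138e+02 -2.000e-01] -10.42 0.03438296878345681
pose [ 512.7 -313.4  170.3] yaw -9.22 F [-0.3 -0.1  0.9] w 91.6 t 11.68
shift [4.844 0.069 0.006] turn 0.24 rows>= 2.3 0.1 q [-0.68  0.53  1.39  0.    1.23  1.06]
```

View pics/w8.png

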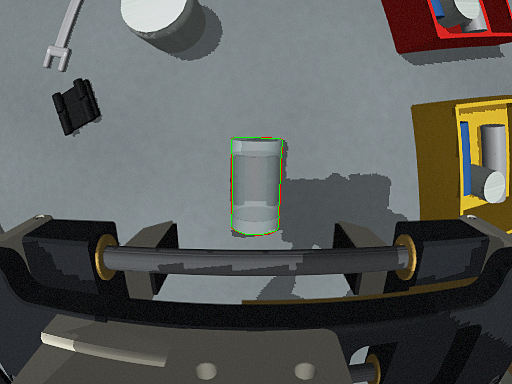

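```bash
python3 - <<'E'
from h import *
ct=capture("top")
for z in (0,50,80): print(z,back(ct,452,228,z).round(0),back(ct,458,285,z).round(0),back(ct,457,300,z).round(0))
cs=capture("scene")
for z in (0,50): print(z,back(cs,44,345,z).round(0),back(cs,0,303,z).round(0),back(cs,62,333,z).round(0))
mv(514,-313.8,25,-10.2)
E
```

```text
0 [ 582. -514.    0.] [ 413. -524.    0.] [ 370. -519.    0.]
50 [ 573. -492.   50.] [ 411. -501.   50.] [ 370. -496.   50.]
80 [ 567. -478.   80.] [ 410. -487.   80.] [ 370. -482.   80.]
0 [ 355. -518.    0.] [ 167. -484.    0.] [ 369. -475.    0.]
50 [ 390. -533.   50.] [ 212. -501.   50.] [ 404. -491.   50.]
pose [ 513.  -313.7  170.8] yaw -9.22 F [-0.1 -0.2  1.1] w 91.5 t 11.78
shift [ 4.86e+00  3.40e-02 -4.00e-03] turn 0.196 rows>= 2.3 0.1 q [-0.68  0.53  1.39  0.    1.23  1.06]
```

>>> send_rows:
  series: "1 1.5 0.04 0 0.2;1 3 0.04 0 0.2;1 4.85 0.04 0 0.2;1 4.85 0.04 0 0.2;1 4.85 0.04 0 0.2;-1 4.85 0.04 0 0.2;-1 4.85 0.04 0 0.2;-1 4.85 0.04 0 0.2"

```text
time: 12.78
tool_pos: [514.4, -315.4, 26.1]
tcp_rot: [1.039, 1.569, -0.711]
contact_force: [0.2, -0.4, 0.5]
grip_width: 66.4
```

>>> send_rows:
  series: "-1 0 0 0 0;-1 0 0 0 0;-1 0 0 0 0"

```text
time: 13.15
tool_pos: [514.2, -313.8, 25.2]
tcp_rot: [-2.932, 1.569, 1.601]
contact_force: [0.9, 5.0, 3.0]
grip_width: 48.3
```

```bash
python3 - <<'E'
from h import *
mv(*tgt(122,12,30))
mv(*tgt(122,12,0))
E
```

```text
pose [ 514.2 -313.8   25.2] yaw -10.31 F [0.9 5.  3. ] w 48.3 t 13.15
shift [ -4.361  -3.318 -15.397] turn -5.643 rows>= 7.8 2.6 q [-0.68  0.7   1.53  0.    0.92  1.07]
pose [ 514.2 -313.8   25.2] yaw -10.31 F [0.9 5.  3. ] w 48.3 t 13.15
shift [ -3.494  -2.878 -15.632] turn -5.643 rows>= 7.8 2.6 q [-0.68  0.7   1.53  0.    0.92  1.07]
```

>>> send_rows:
  series: "-1 -2 0 0 0;-1 -4 0 0 0;-1 -5.5 -0.3 -1.5 -2;-1 -7.2 -0.6 -3 -4;-1 -7.8 -1 -5 -5.64;-1 -7.8 -1.4 -7 -5.64;-1 -7.8 -1.8 -9 -5.64;-1 -7.8 -2.2 -11 -5.64"

```text
time: 14.15
tool_pos: [507.4, 19.6, 258.7]
tcp_rot: [-1.961, 1.57, 3.064]
contact_force: [0.4, -1.2, -2.7]
grip_width: 48.2
```

```bash
python3 - <<'E'
from h import *
x=tgt(122,12,0); mv(x[0],x[1],260,17.9)
E
```

```text
pose [507.4  19.6 258.7] yaw 17.88 F [ 0.4 -1.2 -2.7] w 48.2 t 14.15
shift [-0.044  1.65  -4.483] turn -0.004 rows>= 2.3 0.0 q [-0.11  0.29  1.51 -0.    1.34  1.15]
```

>>> send_rows:
  series: "-1 0 0.8 -2 0;-1 0 1.6 -4.3 0;-1 0 1.6 -4.4 0;-1 0 1.6 -4.4 0;-1 0 1.6 -4.4 0"

```text
time: 14.78
tool_pos: [513.3, 156.5, 258.8]
tcp_rot: [-0.98, 1.57, -2.24]
contact_force: [-0.1, -0.5, -3.5]
grip_width: 48.5
```

```bash
python3 - <<'E'
from h import *
x=tgt(122,12,0); mv(*x)
c=capture("wrist"); save(c,"w9.png")
x=tgt(122,12,0); mv(*x)
E
```

```text
pose [513.3 156.5 258.8] yaw 17.82 F [-0.1 -0.5 -3.5] w 48.5 t 14.78
shift [ 4.259  0.067 -0.202] turn -0.016 rows>= 2.0 0.0 q [ 0.15  0.34  1.44 -0.    1.37  1.41]
pose [513.4 156.4 258.9] yaw 17.79 F [ 0.  -0.6 -3.8] w 48.2 t 14.82
shift [ 4.264  0.063 -0.208] turn -0.023 rows>= 2.0 0.0 q [ 0.15  0.34  1.44 -0.    1.37  1.41]
```

View pics/w9.png

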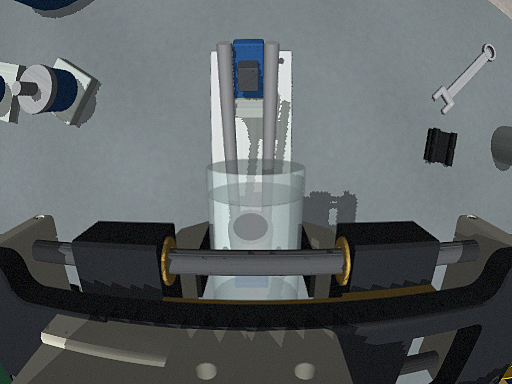

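>>> send_rows:
  series: "-1 1.7 0.06 -0.21 0;-1 3.2 0.06 -0.21 0;-1 3.35 0.06 -0.21 0;-1 3.45 0.06 -0.21 0;-1 3.55 0.06 -0.21 0;-1 3.65 0.06 -0.21 0;-1 3.75 0.06 -0.21 0;-1 3.85 0.06 -0.21 0"

```text
time: 15.82
tool_pos: [512.5, 163.9, 144.4]
tcp_rot: [-0.576, 1.569, -1.834]
contact_force: [-5.3, -4.0, 1.9]
grip_width: 48.2
```

```bash
python3 - <<'E'
from h import *
x=tgt(122,12,0); mv(*x)
c=capture("scene"); save(c,"s10.png",(170,80,320,200),5)
E
```

```text
pose [512.5 163.9 144.4] yaw 17.91 F [-5.3 -4.   1.9] w 48.2 t 15.82
shift [0.445 0.011 0.041] turn 0.002 rows>= 0.2 0.0 q [ 0.17  0.45  1.61 -0.    1.09  1.43]
```

View pics/s10.png

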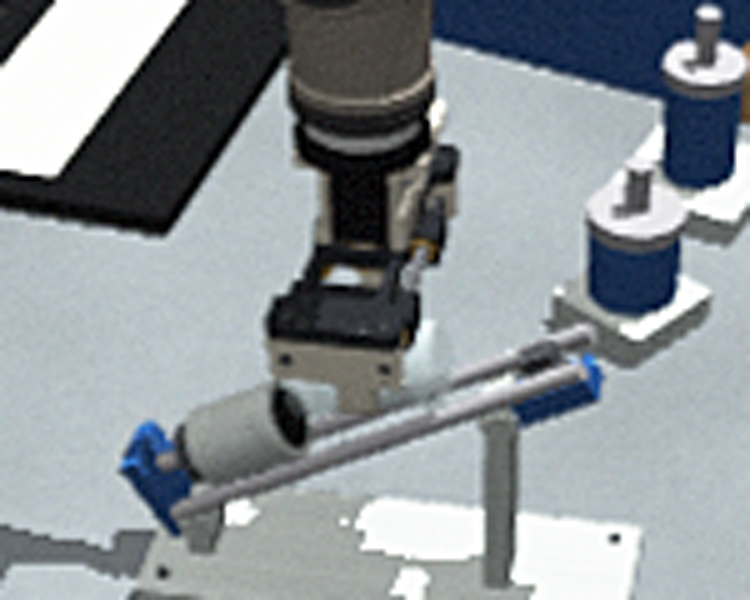

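>>> send_rows:
  series: "-1 0.1 0 0.02 0;-1 0.2 0 0.03 0;-1 0.3 0 0.03 0;-1 0.4 0 0.03 0;-1 0.46 0 0.03 0;-1 0.46 0 0.03 0"

```text
time: 16.62
tool_pos: [513.6, 163.0, 131.2]
tcp_rot: [0.602, 1.569, -0.656]
contact_force: [-3.3, -5.2, 5.5]
grip_width: 48.4
```

```bash
python3 - <<'E'
from h import *
x=tgt(122,12,0); mv(*x)
c=capture("scene"); save(c,"s11.png",(170,80,320,200),5)
c=capture("wrist"); save(c,"w11.png")
E
```

```text
pose [513.6 163.  131.2] yaw 17.91 F [-3.3 -5.2  5.5] w 48.4 t 16.62
shift [ 0.005 -0.013  0.004] turn 0.002 rows>= 0.0 0.0 q [ 0.17  0.46  1.62 -0.    1.06  1.42]
```

View pics/s11.png

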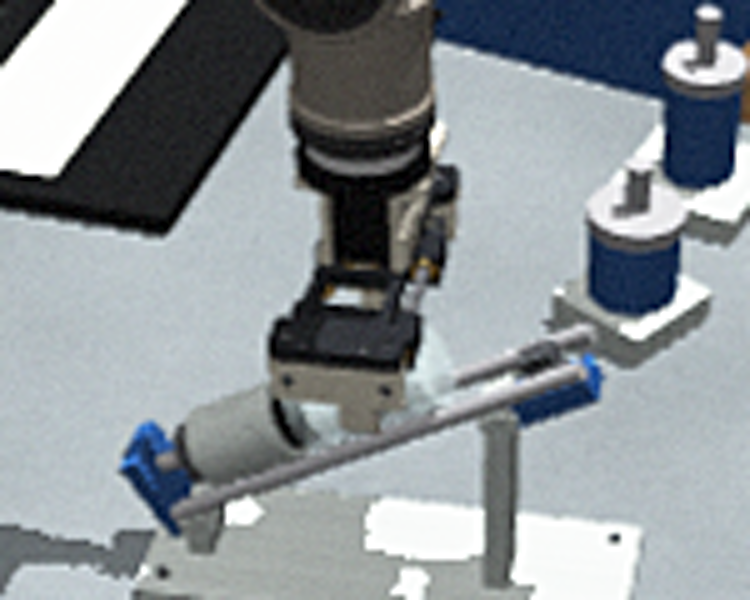

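View pics/w11.png

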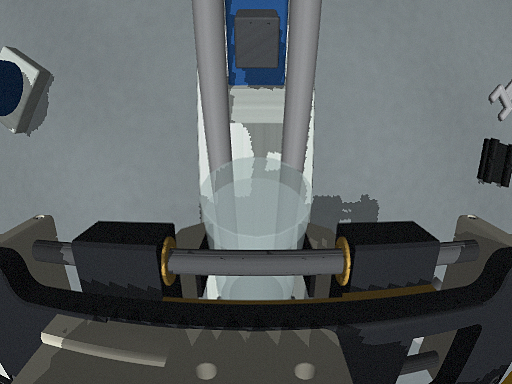

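>>> send_rows:
  series: "-1 0.1 -0.17 0 0;-1 0.2 -0.32 0 0;-1 0.28 -0.44 0 0;-1 0.3 -0.49 0 0;-1 0.32 -0.52 0 0;-1 0.32 -0.52 0 0"

```text
time: 17.48
tool_pos: [501.9, 158.9, 123.6]
tcp_rot: [1.286, 1.561, 0.028]
contact_force: [-0.9, -3.1, 13.2]
grip_width: 48.5
```

```bash
python3 - <<'E'
from h import *
x=tgt(105,12,0); mv(*x)
c=capture("scene"); save(c,"s12.png",(170,80,320,200),5)
E
```

```text
pose [501.9 158.9 123.6] yaw 17.94 F [-0.9 -3.1 13.2] w 48.5 t 17.48
shift [ 0.037 -0.09  -0.008] turn 0.008 rows>= 0.0 0.0 q [ 0.16  0.45  1.67 -0.    1.01  1.42]
```

View pics/s12.png

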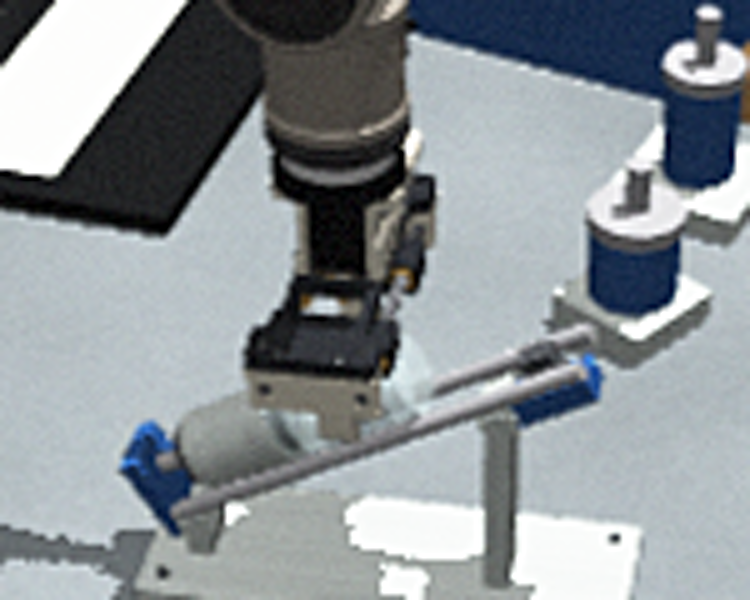

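>>> send_rows:
  series: "-1 0.02 -0.05 0 0;-1 0.04 -0.1 0 0;-1 0.06 -0.15 0 0;-1 0.06 -0.15 0 0"

```text
time: 18.02
tool_pos: [498.7, 157.8, 121.7]
tcp_rot: [1.338, 1.559, 0.081]
contact_force: [4.9, -1.7, 8.1]
grip_width: 48.4
```

```bash
python3 - <<'E'
from h import *
x=tgt(105,12,0); mv(*x)
c=capture("scene"); save(c,"s13.png",(170,80,320,200),5)
c=capture("wrist"); save(c,"w13.png")
E
```

```text
pose [498.7 157.8 121.7] yaw 17.94 F [ 4.9 -1.7  8.1] w 48.4 t 18.02
shift [-0.026  0.023 -0.008] turn 0.008 rows>= 0.0 0.0 q [ 0.16  0.44  1.69 -0.    1.    1.42]
```

View pics/s13.png

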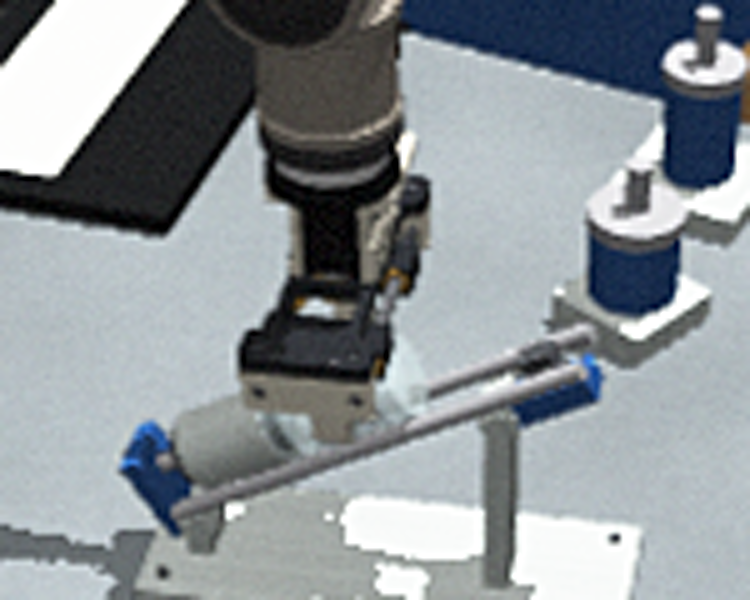

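>>> send_rows:
  series: "1 0 0 0 0;1 0 0 0 0;1 0 0 0 0;1 0 0 0 0;1 -1 0 0 0;1 -3 0 0 0;1 -4 0 0 0;1 -4 0 0 0"

```text
time: 19.12
tool_pos: [495.3, 157.8, 240.7]
tcp_rot: [1.414, 1.566, 0.156]
contact_force: [0.5, 0.2, -1.4]
grip_width: 91.8
```

```bash
python3 - <<'E'
from h import *
c=capture("scene"); save(c,"s14.png",(170,80,320,200),5)
c=capture("wrist"); save(c,"w14.png")
mv(440.5,-81,170,-22.4)
E
```

```text
pose [493.7 157.5 237.6] yaw 17.9 F [-0.   0.3 -1. ] w 91.8 t 19.23
shift [ 2.257 -4.129  7.019] turn 8.06 rows>= 4.1 3.8 q [ 0.16  0.32  1.52 -0.    1.3   1.42]
```

View pics/s14.png

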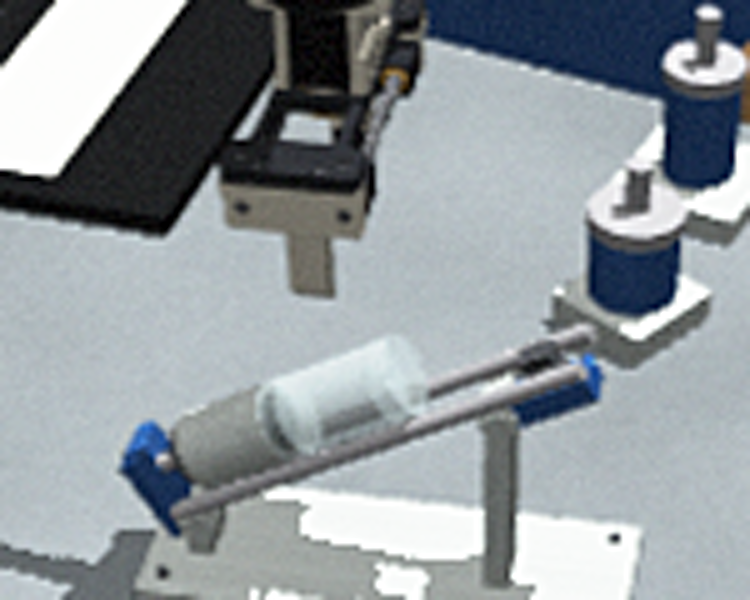

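View pics/w14.png

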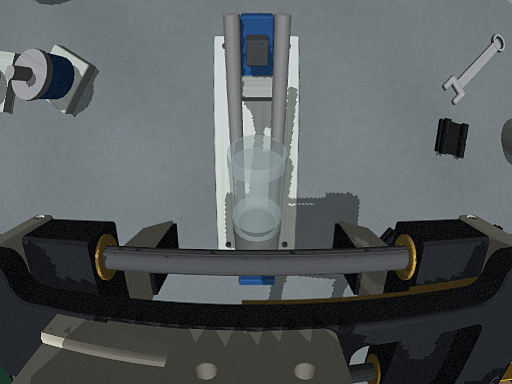

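>>> send_rows:
  series: "1 2.26 -4.13 7.02 8.06;1 2.26 -4.13 7.02 8.06;1 2.26 -4.13 7.02 8.06;1 2.26 -4.13 7.02 8.06;1 2.26 -4.13 7.02 8.06;1 2.26 -4.13 7.02 8.06;1 2.26 -4.13 7.02 8.06"

```text
time: 20.1
tool_pos: [441.2, -79.8, 170.4]
tcp_rot: [-2.126, 1.57, 2.197]
contact_force: [0.3, 0.4, 0.6]
grip_width: 91.8
```

```bash
python3 - <<'E'
from h import *
q=look("retainer",440.5,-81,-22.5,"w15.png")
mv(q[0],q[1],26,np.degrees(q[2]))
E
```

```text
[0.7] 3257
[ 4.416e+02 -8.100e+01 -4.000e-01] -21.98 0.03370195023788525
pose [441.3 -79.8 170.7] yaw -22.25 F [ 0.7  0.6 -0.2] w 91.9 t 20.2
shift [4.822 0.023 0.037] turn -0.053 rows>= 2.3 0.0 q [-0.35  0.26  1.81  0.    1.07  1.61]
```

View pics/w15.png

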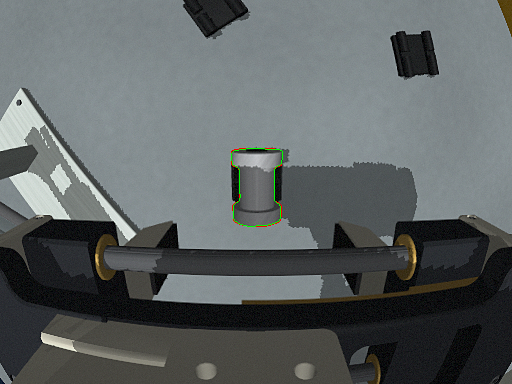

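>>> send_rows:
  series: "1 1.5 0.02 0.04 0;1 3 0.02 0.04 0;1 4.82 0.02 0.04 0;1 4.82 0.02 0.04 0;1 4.82 0.02 0.04 0;-1 4.82 0.02 0.04 0;-1 4.82 0.02 0.04 0;-1 4.82 0.02 0.04 0"

```text
time: 21.2
tool_pos: [441.6, -82.5, 26.9]
tcp_rot: [1.578, 1.569, -0.384]
contact_force: [0.6, -0.4, -0.1]
grip_width: 66.5
```

>>> send_rows:
  series: "-1 0 0 0 0;-1 0 0 0 0;-1 0 0 0 0;-1 0 0 0 0"

```text
time: 21.7
tool_pos: [441.5, -81.6, 26.2]
tcp_rot: [2.839, 1.57, 0.876]
contact_force: [0.8, 6.4, 3.6]
grip_width: 35.0
```

```bash
python3 - <<'E'
from h import *
x=tgt(204,11.5,0); print(x); mv(x[0],x[1],300,17.9)
E
```

```text
(np.float64(580.8174052831753), np.float64(184.60044236332305), np.float64(172.5), 17.9)
pose [441.5 -81.6  26.2] yaw -22.43 F [0.8 6.4 3.6] w 35.0 t 21.7
shift [-9.113  0.909 -9.985] turn -8.067 rows>= 6.5 3.8 q [-0.35  0.49  1.97  0.    0.68  1.61]
```

>>> send_rows:
  series: "-1 -2 0 0 0;-1 -4 0 0 -1.5;-1 -6 0 0 -3.5;-1 -8 0.1 -0.5 -5.5;-1 -9.1 0.3 -2 -7.5;-1 -9.1 0.4 -4 -8.07;-1 -9.1 0.6 -6 -8.07;-1 -9.1 0.75 -8 -8.07"

```text
time: 22.7
tool_pos: [553.8, 132.7, 298.4]
tcp_rot: [-1.466, 1.57, -2.723]
contact_force: [1.0, -0.6, -1.8]
grip_width: 35.5
```

>>> send_rows:
  series: "-1 0 0 0 0;-1 0 0 0 0"

```text
time: 22.95
tool_pos: [552.9, 130.9, 298.0]
tcp_rot: [-1.511, 1.568, -2.768]
contact_force: [-0.8, -0.9, -2.6]
grip_width: 35.1
```

```bash
python3 - <<'E'
from h import *
x=tgt(204,11.5,0); mv(x[0],x[1],300,17.9)
E
```

```text
pose [552.9 130.9 298. ] yaw 17.99 F [-0.8 -0.9 -2.6] w 35.1 t 22.95
shift [-0.07   1.439 -1.414] turn 0.018 rows>= 1.0 0.0 q [ 0.1   0.38  1.27 -0.    1.49  1.35]
```

Down to 230 while aligning.

>>> send_rows:
  series: "-1 0 1.44 -1.41 0;-1 1 1.44 -1.41 0;-1 2 1.44 -1.41 0;-1 2 1.44 -1.41 0;-1 2 1.44 -1.41 0"

```text
time: 23.58
tool_pos: [582.0, 183.7, 240.6]
tcp_rot: [1.364, 1.569, 0.105]
contact_force: [-0.9, 0.9, -1.7]
grip_width: 35.5
```

```bash
python3 - <<'E'
from h import *
x=tgt(204,11.5,0); mv(*x)
c=capture("wrist"); save(c,"w16.png")
c=capture("scene"); save(c,"s16.png",(170,80,320,200),5)
x=tgt(204,11.5,0); mv(*x)
E
```

```text
pose [582.  183.7 240.6] yaw 17.87 F [-0.9  0.9 -1.7] w 35.5 t 23.57
shift [ 2.269 -0.031 -0.043] turn -0.006 rows>= 1.1 0.0 q [ 0.18  0.49  1.25 -0.    1.4   1.44]
pose [582.2 184.1 240.9] yaw 17.9 F [ 0.  -0.8 -1.6] w 35.1 t 23.68
shift [ 2.281 -0.045 -0.031] turn 0.001 rows>= 1.1 0.0 q [ 0.18  0.49  1.25 -0.    1.4   1.44]
```

View pics/w16.png

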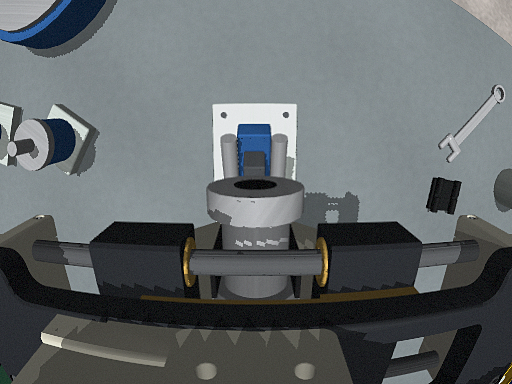

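View pics/s16.png

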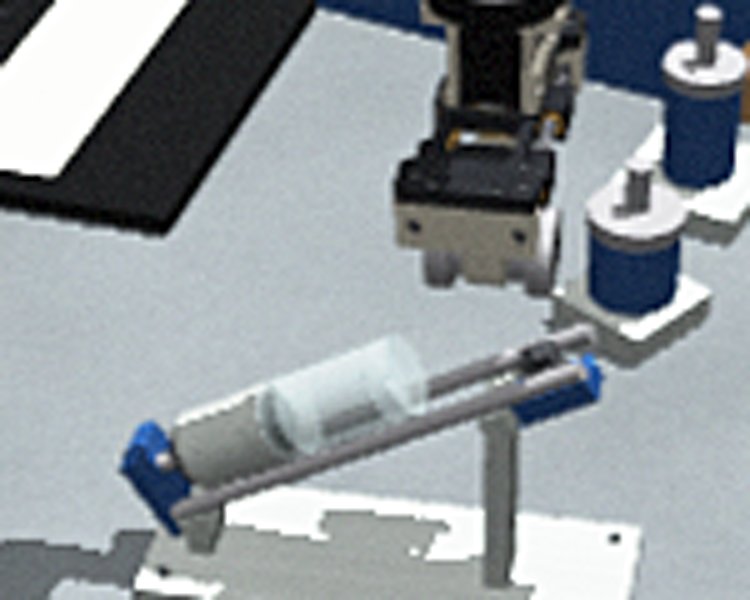

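>>> send_rows:
  series: "-1 0.8 -0.03 -0.03 0;-1 1.2 -0.03 -0.03 0;-1 1.35 -0.03 -0.03 0;-1 1.45 -0.03 -0.03 0;-1 1.55 -0.03 -0.03 0;-1 1.65 -0.03 -0.03 0;-1 1.75 -0.03 -0.03 0;-1 1.85 -0.03 -0.03 0"

```text
time: 24.68
tool_pos: [579.3, 184.5, 184.0]
tcp_rot: [-1.259, 1.568, -2.516]
contact_force: [-6.1, -4.4, 6.4]
grip_width: 35.1
```

```bash
python3 - <<'E'
from h import *
x=tgt(204,11.5,0); mv(*x)
c=capture("wrist"); save(c,"w17.png")
c=capture("scene"); save(c,"s17.png",(220,80,320,160),7)
E
```

```text
pose [579.3 184.5 184. ] yaw 17.96 F [-6.1 -4.4  6.4] w 35.1 t 24.68
shift [0.384 0.05  0.013] turn 0.012 rows>= 0.2 0.0 q [ 0.18  0.53  1.35 -0.    1.27  1.44]
```

View pics/w17.png

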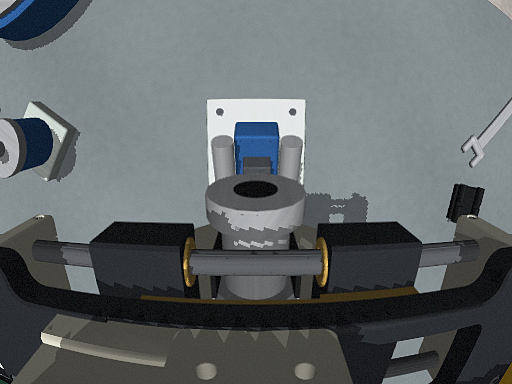

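View pics/s17.png

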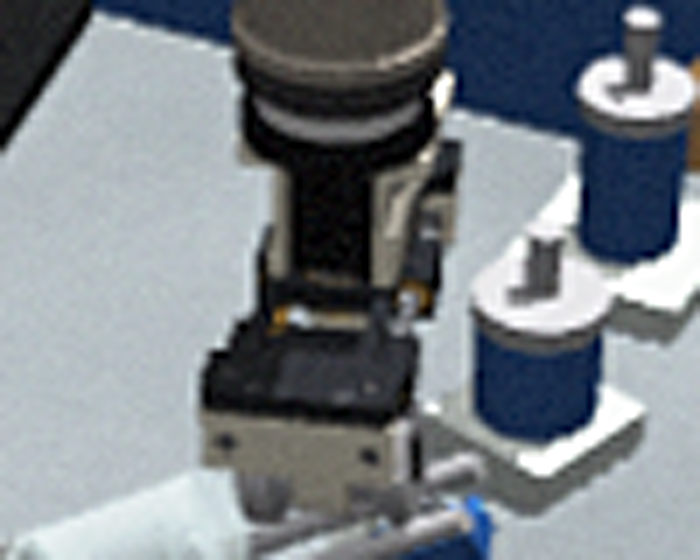

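>>> send_rows:
  series: "-1 0.1 0.03 0 0;-1 0.2 0.05 0 0;-1 0.3 0.05 0 0;-1 0.4 0.05 0 0;-1 0.44 0.05 0 0;-1 0.44 0.05 0 0"

```text
time: 25.52
tool_pos: [579.9, 184.2, 172.2]
tcp_rot: [-1.147, 1.567, -2.404]
contact_force: [-12.8, -7.3, 16.1]
grip_width: 35.5
```

```bash
python3 - <<'E'
from h import *
x=tgt(204,11.5,0); mv(*x)
c=capture("wrist"); save(c,"w18.png")
c=capture("scene"); save(c,"s18.png",(220,80,320,160),7)
E
```

```text
pose [579.9 184.2 172.2] yaw 17.94 F [-12.8  -7.3  16.1] w 35.5 t 25.52
shift [-0.01   0.033 -0.003] turn 0.008 rows>= 0.0 0.0 q [ 0.18  0.54  1.36 -0.    1.25  1.44]
```

View pics/w18.png

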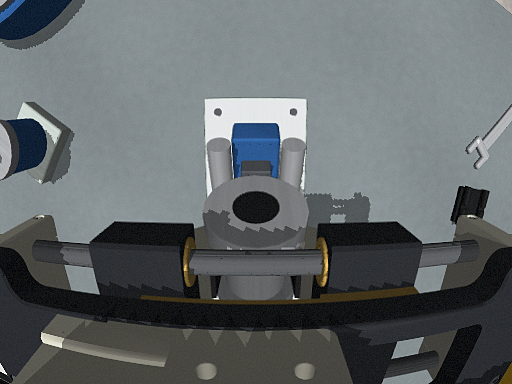

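View pics/s18.png

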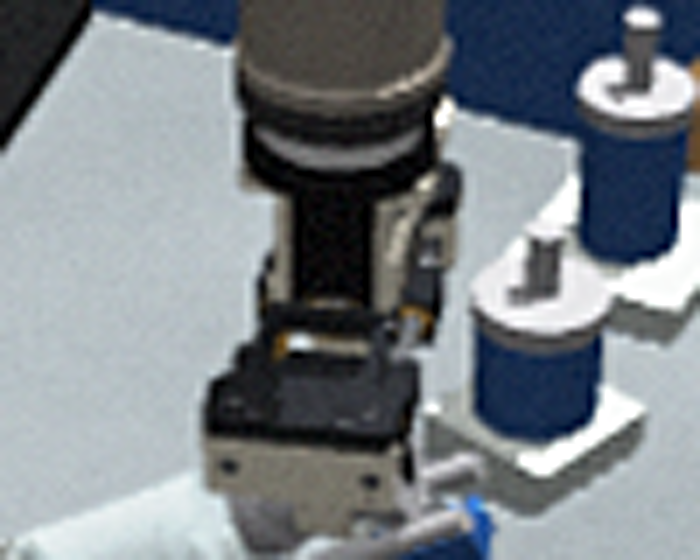

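```bash
cat >> h.py <<'E'
def ov(c,fish,items,name,box,S=4):
    x0,y0,x1,y1=box
    im=cv2.resize(np.ascontiguousarray(c["pixels"][y0:y1,x0:x1,::-1]),None,fx=S,fy=S,interpolation=cv2.INTER_CUBIC)
    for pts,col in items:
        p=((proj(c,railsT(pts),fish)-[x0,y0]+.5)*S).astype(np.int32); cv2.polylines(im,[p.reshape(-1,1,2)],False,col,1)
    cv2.imwrite("pics/"+name,im)
def circ(x,r): 
    b=np.linspace(0,2*np.pi,60); return np.c_[np.full(60,x),r*np.cos(b),r*np.sin(b)]
E
python3 - <<'E'
from h import *
c=capture("wrist")
its=[(circ(239,25),(0,0,255)),(circ(234,25),(0,255,0))]
for s in (-14,-25):
  its.append((np.array([[215,-8,s],[235,-8,s],[235,8,s],[215,8,s],[215,-8,s]]),(255,0,255) if s==-14 else (255,255,0)))
for s in (-1,1):
  for e in (-6,6): its.append((np.array([[200,s*18+e,-25.],[253,s*18+e,-25.]]),(0,255,255)))
ov(c,True,its,"w18o.png",(190,110,320,250),4)
mv(*tgt(204,11.5,0))
E
```

```text
pose [579.9 184.2 172.2] yaw 17.94 F [-12.5  -7.5  14.9] w 35.2 t 25.68
shift [-0.01   0.033 -0.002] turn 0.009 rows>= 0.0 0.0 q [ 0.18  0.54  1.36 -0.    1.25  1.44]
```

View pics/w18o.png

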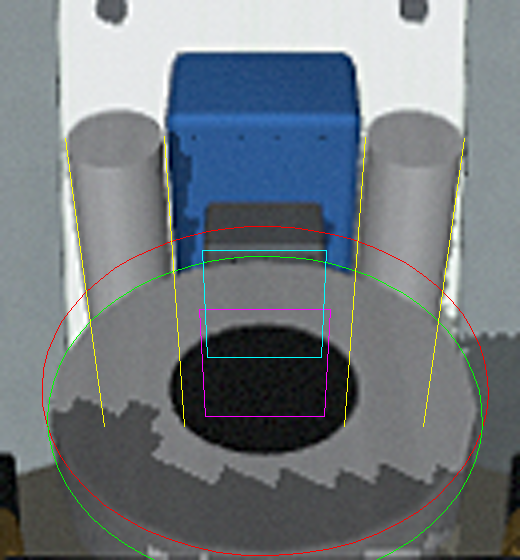

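>>> send_rows:
  series: "-1 0.05 -0.1 0 0;-1 0.1 -0.2 0 0;-1 0.17 -0.32 0 0;-1 0.22 -0.42 0 0;-1 0.22 -0.42 0 0"

```text
time: 26.3
tool_pos: [571.4, 181.4, 166.4]
tcp_rot: [1.287, 1.565, 0.029]
contact_force: [-1.6, -2.6, 11.7]
grip_width: 35.5
```

```bash
python3 - <<'E'
from h import *
c=capture("wrist")
its=[(circ(x+35,25),col) for x,col in ((190,(0,0,255)),(185,(0,255,0)))]
ov(c,True,its,"w19o.png",(190,110,320,250),4)
mv(*tgt(190,11.5,0))
mv(*tgt(179,11.5,0))
E
```

```text
pose [571.4 181.4 166.4] yaw 17.94 F [-1.8 -1.4 12. ] w 35.0 t 26.35
shift [ 0.029 -0.073 -0.004] turn 0.008 rows>= 0.0 0.0 q [ 0.18  0.52  1.4  -0.    1.21  1.44]
pose [571.4 181.4 166.4] yaw 17.94 F [-1.8 -1.4 12. ] w 35.0 t 26.35
shift [ 0.21  -0.391 -0.004] turn 0.008 rows>= 0.2 0.0 q [ 0.18  0.52  1.4  -0.    1.21  1.44]
```

View pics/w19o.png

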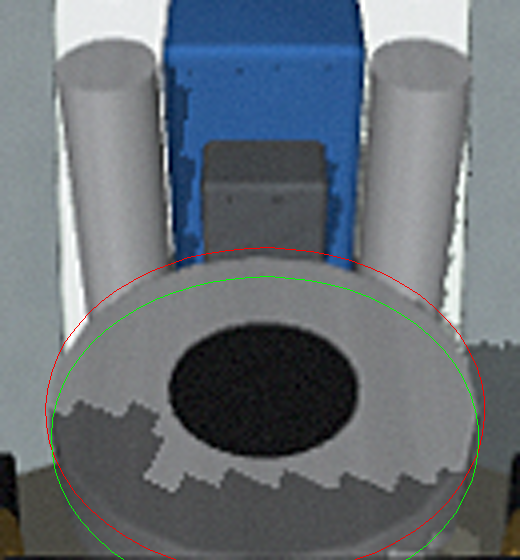

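>>> send_rows:
  series: "-1 0.03 -0.06 0 0;-1 0.06 -0.12 0 0;-1 0.1 -0.17 0 0;-1 0.1 -0.17 0 0"

```text
time: 26.85
tool_pos: [567.1, 180.0, 163.6]
tcp_rot: [1.33, 1.563, 0.072]
contact_force: [0.1, -2.1, 12.4]
grip_width: 35.6
```

```bash
python3 - <<'E'
from h import *
c=capture("wrist")
its=[(circ(x+35,25),col) for x,col in ((185,(0,0,255)),(179,(0,255,0)))]
ov(c,True,its,"w20o.png",(190,110,320,250),4)
mv(*tgt(179,11.5,0))
c=capture("scene"); save(c,"s20.png",(190,90,310,190),6)
E
```

```text
pose [567.1 180.  163.7] yaw 17.93 F [-0.2 -2.2 12.2] w 35.5 t 26.9
shift [ 0.12  -0.242 -0.005] turn 0.006 rows>= 0.1 0.0 q [ 0.18  0.52  1.42 -0.    1.19  1.44]
```

View pics/w20o.png

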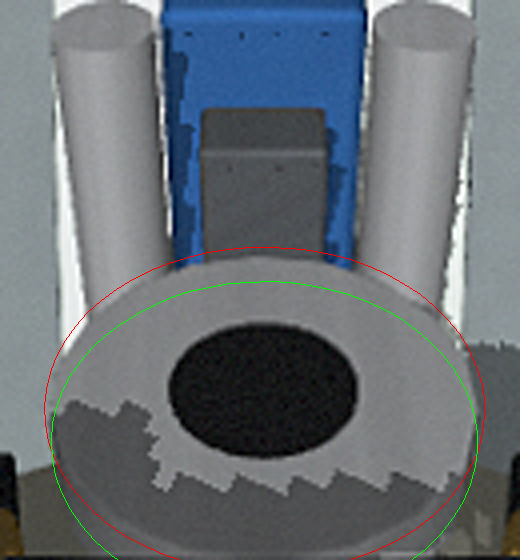

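View pics/s20.png

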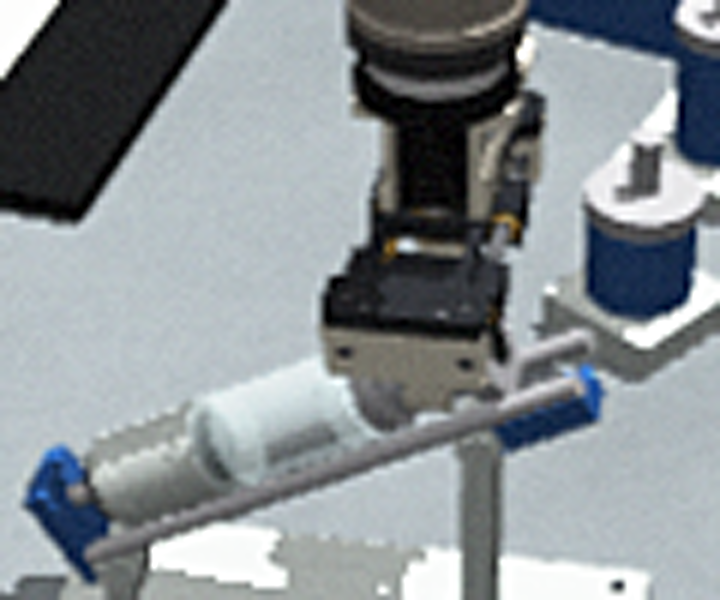

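>>> send_rows:
  series: "-1 0.03 -0.05 0 0;-1 0.05 -0.1 0 0;-1 0.07 -0.13 0 0;-1 0.07 -0.13 0 0"

```text
time: 27.45
tool_pos: [565.5, 179.5, 162.6]
tcp_rot: [1.419, 1.558, 0.161]
contact_force: [5.2, 0.3, 13.9]
grip_width: 35.4
```

```bash
python3 - <<'E'
from h import *
c=capture("wrist")
its=[(circ(x+35,25),col) for x,col in ((180,(0,0,255)),(176.5,(0,255,0)))]
ov(c,True,its,"w21o.png",(190,110,320,250),4)
mv(*tgt(179,11.5,0))
E
```

```text
pose [565.5 179.5 162.6] yaw 17.94 F [ 5.5 -0.9 14.4] w 35.1 t 27.5
shift [ 0.083 -0.184 -0.005] turn 0.007 rows>= 0.1 0.0 q [ 0.18  0.51  1.44 -0.    1.18  1.44]
```

View pics/w21o.png

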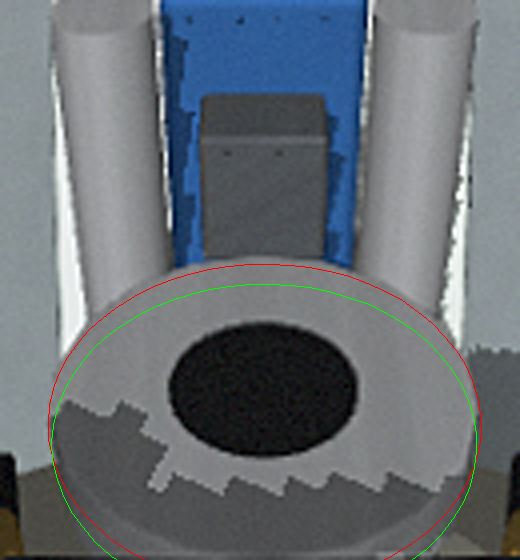

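>>> send_rows:
  series: "-1 0.02 -0.05 0 0;-1 0.05 -0.1 0 0;-1 0.06 -0.13 0 0;-1 0.06 -0.13 0 0"

```text
time: 28.0
tool_pos: [562.2, 178.4, 160.6]
tcp_rot: [1.427, 1.557, 0.169]
contact_force: [7.5, 1.6, 11.2]
grip_width: 35.1
```

```bash
python3 - <<'E'
from h import *
c=capture("wrist")
its=[(circ(x+35,25),col) for x,col in ((180,(0,0,255)),(176.5,(0,255,0)))]
ov(c,True,its,"w22o.png",(190,110,320,250),4)
mv(*tgt(179,11.5,0))
E
```

```text
pose [562.2 178.4 160.6] yaw 17.94 F [ 6.9  1.3 11.9] w 35.5 t 28.05
shift [ 0.019 -0.069 -0.006] turn 0.007 rows>= 0.0 0.0 q [ 0.18  0.51  1.45 -0.    1.17  1.44]
```

View pics/w22o.png

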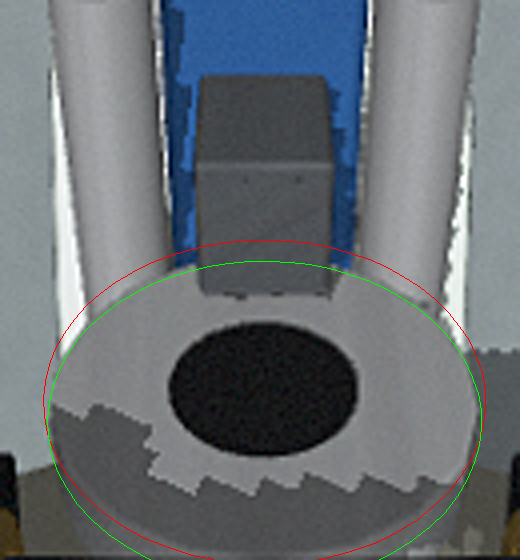

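>>> send_rows:
  series: "-1 -0.04 0.06 0 0;-1 -0.08 0.12 0 0;-1 -0.1 0.14 0 0;-1 -0.1 0.14 0 0"

```text
time: 28.55
tool_pos: [562.3, 178.5, 161.1]
tcp_rot: [1.015, 1.568, -0.242]
contact_force: [-1.5, -3.2, 6.4]
grip_width: 35.3
```

```bash
python3 - <<'E'
from h import *
mv(*tgt(179,11.5,0))
c=capture("wrist"); save(c,"w23.png",(190,110,320,250),4)
E
```

```text
pose [562.3 178.5 161.1] yaw 17.94 F [-1.5 -3.2  6.4] w 35.3 t 28.55
shift [ 0.036 -0.071 -0.004] turn 0.008 rows>= 0.0 0.0 q [ 0.18  0.51  1.44 -0.    1.19  1.44]
```

View pics/w23.png

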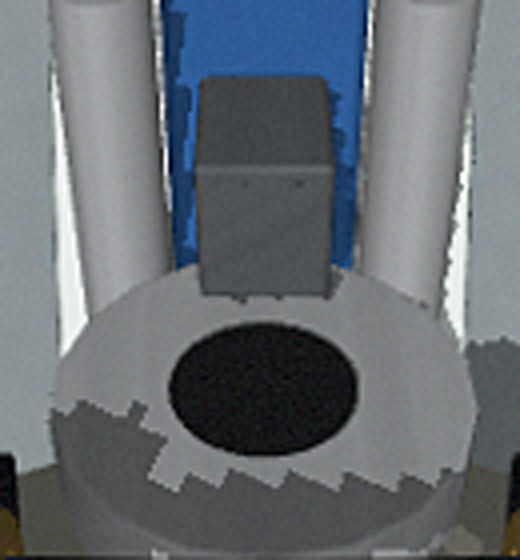

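Catch is up behind the spool and the force is small. Release and lift.

>>> send_rows:
  series: "1 0 0 0 0;1 0 0 0 0;1 0 0 0 0;1 0 0 0 0;1 0 0 0 0;1 -0.7 0 0 0;1 -2 0 0 0;1 -3.5 0 0 0"

```text
time: 29.6
tool_pos: [561.1, 179.0, 265.3]
tcp_rot: [-1.638, 1.569, -2.896]
contact_force: [0.6, 0.2, 0.1]
grip_width: 91.8
```

>>> send_rows:
  series: "1 -1 0 0 0;1 -1 0 0 0;1 -1 0 0 0"

```text
time: 29.98
tool_pos: [561.0, 179.0, 293.5]
tcp_rot: [-1.672, 1.569, -2.929]
contact_force: [0.5, -0.4, -0.4]
grip_width: 91.9
```

```bash
python3 - <<'E'
from h import *
c=capture("wrist"); 
its=[(circ(x+35,25),col) for x,col in ((180,(0,0,255)),(176.5,(0,255,0)))]
ov(c,True,its,"w24.png",(160,80,340,230),4)
c=capture("scene"); save(c,"s24.png",(170,80,320,200),5)
t=capture("top"); save(t,"t24.png",(180,160,270,300),4)
mv(*tgt(179,11.5,0))
for n in ("spacer","glass","retainer","tin","spanner","pump"):
    print(n,[(np.round(d["point"],1).tolist(),round(d["score"],2)) for d in place_of(c,n)[:2]])
print(railsT([[25,0,0],[100,0,0],[180,0,0]]).round(1))
E
```

```text
pose [560.9 178.9 293.2] yaw 17.95 F [ 0.1 -0.3  0. ] w 91.8 t 30.12
shift [ 4.44  -0.02   0.025] turn 0.01 rows>= 2.1 0.0 q [ 0.18  0.43  1.21 -0.    1.5   1.44]
spacer [([433.9, 138.6, 88.1], 0.73), ([555.7, 175.6, 172.2], 0.22)]
glass [([492.4, 156.2, 130.5], 0.73)]
retainer [([556.7, 173.9, 169.6], 0.59)]
tin [([702.6, -257.4, -0.8], 0.57)]
spanner [([773.4, -121.6, 0.5], 0.92), ([554.0, 174.1, 169.4], 0.74)]
pump [([542.5, 474.2, -0.2], 0.81), ([556.0, 175.4, 170.0], 0.68)]
[[433.3 137.   94.5]
 [495.1 156.9 132. ]
 [561.  178.2 172. ]]
```

View pics/w24.png

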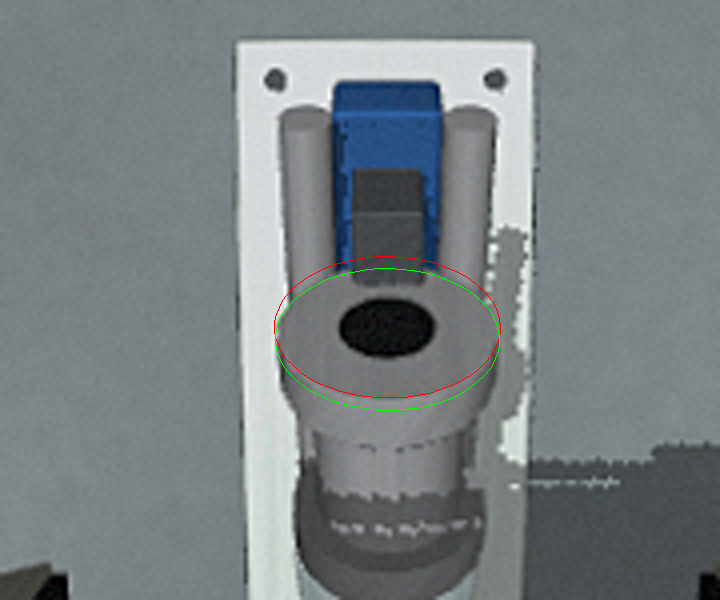

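View pics/s24.png

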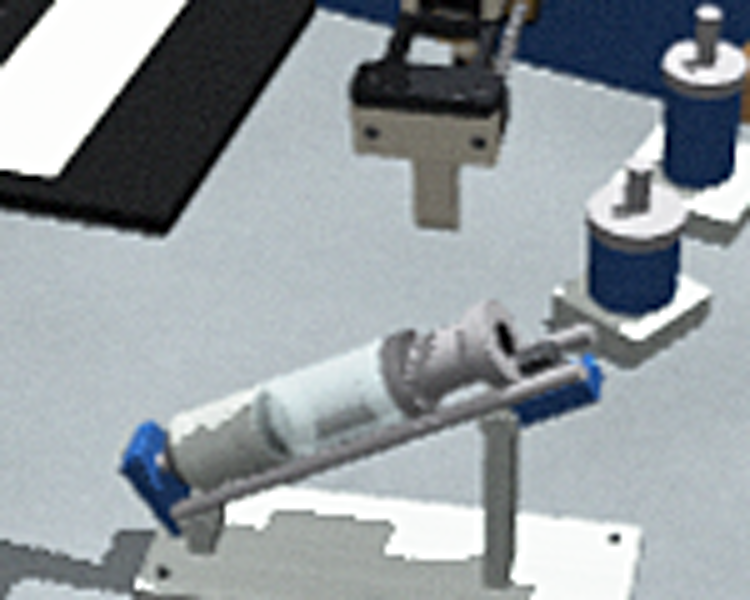

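View pics/t24.png

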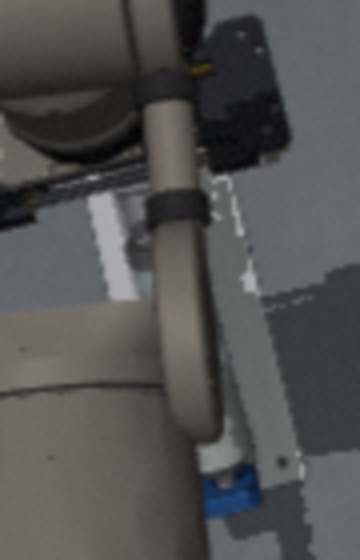

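```bash
python3 - <<'E'
from h import *
c=capture("scene"); 
its=[(circ(x,25),col) for x,col in ((-5,(0,255,0)),(55,(0,255,0)),(145,(0,255,0)),(215,(0,255,0)))]
ov(c,False,its,"s25o.png",(195,130,285,190),8)
save(c,"s25.png",(195,130,285,190),8)
E
```

```text
(no output)
```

View pics/s25.png

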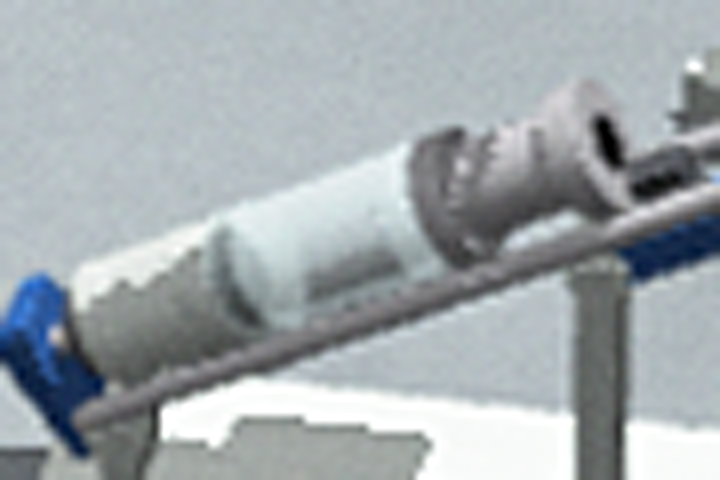

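View pics/s25o.png

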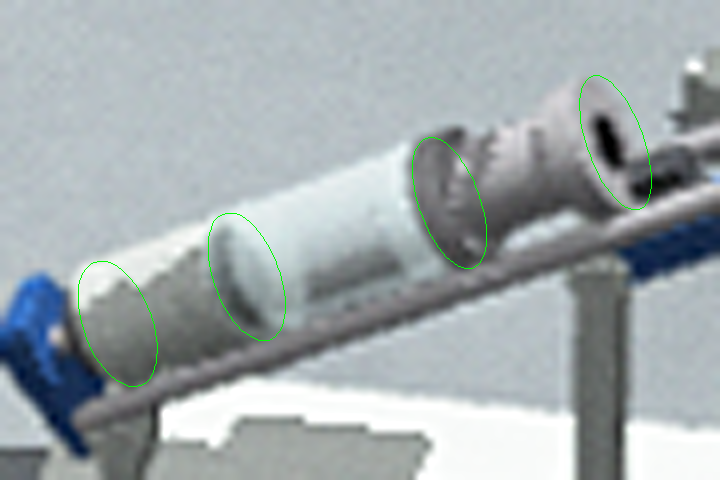

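```bash
python3 - <<'E'
from plant import *
print(close_job(), get_obs()["time"])
E
```

```text
the job is handed in; nothing more can be done
the job is handed in; nothing more can be done
```

The stack is in the cradle in the order asked: spacer against the foot, then the glass, then the spool. I handed the job in at about 30 s of the 72 s allowed.

**How it went:** I gripped each part level and lowered it until it tilted onto the rods, then slid it down the slope. I pressed the spool down in small steps with about 12 N along the slope. The largest force reading I saw was about 22 N, when the spool was seated on the rods; forces were only read between moves. When the catch came up behind the spool, I eased off, opened the gripper and lifted clear.

**Last checks:**
- **Catch:** the wrist picture shows it up, overlapping the spool's upper face.
- **Stack:** the side view shows no gaps between the parts. The spool's middle is at about x = 177 to 178 mm, inside the allowed 176.5 to 180 mm.
- **Robot:** the gripper was open and clear of everything, with force readings near zero.
- **Bystanders:** the tin, spanner and pump are where they started, to within the vision error of about 4 mm.

**Checks that disagreed or could not be made:**
- The trained network placed the spacer about 6 mm too low and the spool about 5 mm off. I trusted the overlay of the expected shapes on the pictures instead.
- The top camera's view of the stack was blocked by the arm.
- At this resolution I could not tell whether the spool touches the catch or sits 1 to 3 mm short of it, which is within the stated range.

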